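# Wet painted discs to the drying board

### The job

The painted discs are still wet, so never touch them with the fingers: slide the forked spatula under each one, lift it off the table and stand it upright, with its whole cork foot on the board, on the drying board that has the gold paint jar beside it. Only once all the discs are standing there, slide the blower's orange grip fully to its end stop on that board's side. Lay the spatula back on its cork mat with handle and tines both over the mat, and leave everything else as it stands.

Things in the scene. Friction and masses are not known exactly. Their poses are not given: they have to be found in the camera images.
- disc1: painted round plaster disc, pink, on a cork foot: plate 84 mm across and 6 mm thick, standing on a central cork foot 34 mm across and 18 mm high, so there is an open gap 18 mm high under the overhanging plate all round; about 100 g. Origin: centre of the foot's underside, z up. Sometimes absent
- disc2: painted round plaster disc, cream, on a cork foot: plate 84 mm across and 6 mm thick, standing on a central cork foot 34 mm across and 18 mm high, so there is an open gap 18 mm high under the overhanging plate all round; about 100 g. Origin: centre of the foot's underside, z up. Sometimes absent
- disc3: painted round plaster disc, pale blue, on a cork foot: plate 84 mm across and 6 mm thick, standing on a central cork foot 34 mm across and 18 mm high, so there is an open gap 18 mm high under the overhanging plate all round; about 100 g. Origin: centre of the foot's underside, z up. Sometimes absent
- disc4: painted round plaster disc, pale green, on a cork foot: plate 84 mm across and 6 mm thick, standing on a central cork foot 34 mm across and 18 mm high, so there is an open gap 18 mm high under the overhanging plate all round; about 100 g. Origin: centre of the foot's underside, z up. Sometimes absent
- spatula: forked spatula, 150 g, standing level on its brass tines and heel. Origin: under the middle of the handle, level with the tines' underside; x points to the tines, z up. Dark wooden handle: a bar 100 mm long (x -50 to 50), 16 mm wide (y), 34 to 58 mm above the origin; grip it across y near x = 0. Heel: 10 mm rod from the handle down to 0 at x -43. A neck joins the handle's front end to the fork
- spatula_tip (a point): middle between the two tine tips, at x 175 mm of the spatula, 1.5 mm above its underside. The brass fork is 3 mm thick: a cross plate at x 63 to 87, 72 mm wide, and two tines, x 85 to 175, each 12 mm wide with a gap of 48 mm between them, which takes a disc's foot. A disc sits well with its centre at x 135, y 0
- mat: fixed cork mat of the spatula, 170 mm (x) by 300 mm (y), 3 mm thick. Origin: centre of its underside
- board_left: fixed dark slate drying board on the left (+y), 380 mm (x) by 160 mm (y), 5 mm thick. Origin: centre of its underside, z up
- board_right: the same drying board on the right (-y)
- jar_gold: gold paint jar, 52 mm across, 53 mm high, white lid with a gold spot; stands on the outer side of one of the two boards: that board is to be used. Origin: centre of its underside
- jar_blue: the same jar in dark blue, beside the other board. To be left alone
- blower: fixed white drying blower beyond the discs. Origin: middle of the slide's track on the table; y along the track, x away from the robot. The housing, 85 mm high and 320 mm wide, begins 65 mm beyond the track's middle line (x 65 to 185)
- slide (a joint): the blower's slide in m: 0 at the end stop on the right (blower -y), 0.12 at the end stop on the left (+y); it starts in between, stays where it is left, and about 1.5 N moves it
- slide_top (a point): centre of the top of the orange grip, which is 28 mm (x) by 20 mm (y) and 40 mm high; its top is about 55 mm above the table. The track below is 40 mm wide, 170 mm long and 14 mm high
- dropper: amber dropper bottle, 36 mm across, 85 mm high; to be left alone. Origin: centre of its underside
- tumbler: glass tumbler, 64 mm across, 85 mm high; to be left alone. Origin: centre of its underside
- paintbrush: paintbrush, 150 mm long, 42 mm wide, 20 mm high, lying along its x; to be left alone. Origin: middle, at its underside
- tealight: tealight, 40 mm across, 18 mm high; to be left alone. Origin: centre of its underside
Things that resemble listed ones, but are neither listed nor needed, are in the scene too. There is more than one size of the jar_gold; the one meant has the size given above.

How it is judged:
By the outcome, as a careful person would: the job done as asked, in the order asked, and still so for the second after the job is handed in, with the robot touching nothing.
Of disc1, disc2, disc3, disc4 only 3 to 4 are there at a start; the rules pass over those that are not, and their reading is None.
At some moment in a run one of disc1, disc2, disc3, disc4, spatula may be knocked a few centimetres aside while the robot is not near it.
It also fails if it takes over 210 s, if anything falls off the work surface, if the arm or the gripper's body presses on something with over 40 N, if the wrist force passes 120 N, or if a joint passes its speed limit or range.

### The arm

A 6-joint arm with a two-finger parallel gripper is mounted at the origin on the work surface. World frame = base frame: x ahead of the robot, y to its left, z up, the work surface at z = 0. Lengths are in m, angles in rad, forces in N, time in s.
With the tool pointing down it reaches from about 0.375 to 0.9 m from the base axis. Payload 3.1 kg.
Tool frame: the origin (TCP) lies on the centre line of the jaws, within the pads' length; the fingertips stand 25 mm ahead of it and the grasp point (between the pads) lies 6 mm ahead of it (robot.nose_length is the y of the fingertips in the tool frame, in m); y points along the fingers, z is the direction in which the jaws open and shut, and the axes are right-handed (so a half turn about y gives the same grasp; the last joint's range is limited). The gripper opens to 87 mm and grips with 3 to 60 N. Pads are 19 mm wide; open, the fingers measure 117 mm over their backs; the gripper's body (75 mm by 190 mm) begins 51 mm behind the grasp point.
Start: joints at [0.982, 0.527, 1.433, -0, 1.181, -0.178], TCP at [0.25, 0.573, 0.248] pointing down, gripper open.
Joint ranges: [-3.08, 3.08], [-0.75, 2.2], [0.22, 2.44], [-1.43, 4.57], [0, 2.65], [-2.85, 2.85]. Speed limits (rad/s): [2.79, 2.79, 3.14, 3.14, 3.14, 3.14].

### API

Orientations are given as a unit quaternion [x, y, z, w].
In Python, from rig import robot, eyes, ticket gives the robot as it stands.
- The arm moves only by the tool play_rows, never from a script. Its argument "series" is a list of rows, each a list of 7 numbers: the opening, from 0 (shut) to 1 (fully open), then the shift along the tool's x, y, z scaled (see below), then the turn, a rotation vector about the tool's x, y, z scaled (see below). In form: [[claw, dx, dy, dz, ax, ay, az], ...]. A call has 1 to 12 rows; each row shifts and turns the commanded pose from where the row before left it, along the tool's axes as they then stand; what a row does not reach is not made up. The controller multiplies each number of a shift by 100 mm and each number of a turn by 180 degrees. A row lasts 1/12 s, in which the tool goes at most 41.7 mm and 7.16 degrees, less where a joint would pass 70% of its speed; a pose out of reach is approached as far as the arm can. A call with a number of a shift or a turn outside -1 to 1 is refused whole. A call with a gripper value outside its range is refused whole. The fingers move at their own pace and stop on an object; "grip_force" is the grip in N (left out, the last holds). Time passes only in rows, so rows that do not move let the fingers close. It gives the time, the measured TCP pose, the force and the opening at its end, in the units of the state.
- robot.get_obs(): the state, without advancing time (a new reading comes with each control period).
- eyes.camera(name): name is "side" or "top" or "wrist"; returns the picture (480x640x3 uint8, red, green, blue); there is no depth.
- eyes.camera_params(name): a dict with "K" (3x3 intrinsics, pixels), "rvec" (rotation vector, rad) and "tvec" (3), from world to camera coordinates, as OpenCV has them. Camera axes: x right, y down, z forward; pixel columns grow to the right and rows downward; lengths in m; the calibration is good to about 2 mm. A picture is of the moment at which its call begins: read the wrist's pose just before it. camera_params takes no time and is no camera call; for the wrist camera it gives the pose at the moment of the call.
- ticket.hand_in(): hands the job in, once; it reports no verdict.
The state is a dict: "time": time; "q": joint angles; "joint_velocities": joint speeds; "joint_torque": joint torques, N m; "position": TCP position; "tool_rot": TCP orientation; "ft_force": force on the tool from outside, world axes, zero at the start; "moment": the same for the moment, N m; "grip_width": finger opening in m.
Only numpy, scipy, OpenCV 4.12 (cv2) and the standard library are available. Lean on these libraries where they do the work, as an engineer would, in place of code of your own. Each camera call takes 0.05 s, during which the arm holds its last target.

## Working session

There is one attempt and no reset: what is moved stays moved. The work goes in short steps, Python scripts to look and compute and a tool call to move; the robot and the scene stay as the last step left them, time stands still between calls to the robot, and variables do not carry over. Pictures are saved under pics/ and viewed, and the job is handed in when it is done.

Besides the shell and the picture viewer there is one more tool, called after "Call:" in YAML: its name, and indented under it one key for each argument. play_rows: Moves the arm, as the interface text tells. Its arguments: {"type":"object","properties":{"series":{"type":"array","items":{"type":"array","items":{"type":"number"}}},"grip_force":{"type":"number"}},"required":["series"]}

```bash
ls; mkdir -p pics
python3 - <<'E'
from rig import robot, eyes, ticket
import cv2
print(robot.get_obs(), robot.nose_length)
for n in ["side","top","wrist"]:
    im=eyes.camera(n); cv2.imwrite(f"pics/a_{n}.png",im[:,:,::-1]); p=eyes.camera_params(n); print(n,p)
E
```

```text
pics
{'time': 0.0, 'q': array([ 9.81447448e-01,  5.28425420e-01,  1.43390463e+00, -3.47793793e-05,
        1.18139954e+00, -1.78467550e-01]), 'joint_velocities': array([ 0.00043487,  0.00220073,  0.00018566, -0.00151349,  0.00050471,
        0.00072629]), 'joint_torque': array([-1.38964402e-03, -4.40049469e+01, -1.76588380e+01,  6.31736079e-02,
        5.82755136e-02, -1.60898462e-04]), 'position': array([0.24921296, 0.57241998, 0.24659588]), 'tool_rot': array([ 0.69294251, -0.14451655,  0.14397168, -0.69153294]), 'ft_force': array([ 1.14572805, -0.05508697,  0.19146849]), 'moment': array([-0.00697379, -0.02334766,  0.00852713]), 'grip_width': 0.08707435255824286} 0.025
side {'K': array([[481.64902086,   0.        , 319.48592357],
       [  0.        , 481.64902086, 238.55370805],
       [  0.        ,   0.        ,   1.        ]]), 'rvec': array([ 2.31387751, -0.82735431,  0.28991148]), 'tvec': array([-0.44369154,  0.29150837,  1.13030432])}
top {'K': array([[569.26828836,   0.        , 320.69628821],
       [  0.        , 569.26828836, 237.88233999],
       [  0.        ,   0.        ,   1.        ]]), 'rvec': array([ 2.14824751, -2.19243214,  0.14773887]), 'tvec': array([-0.04511088,  0.56550338,  1.44299816])}
wrist {'K': array([[369.79339236,   0.        , 323.054923  ],
       [  0.        , 369.79339236, 242.43351423],
       [  0.        ,   0.        ,   1.        ]]), 'rvec': array([-2.4275972 , -1.59062064, -0.21854586]), 'tvec': array([-0.62428614, -0.03359404,  0.3910742 ])}
```

View pics/a_top.png

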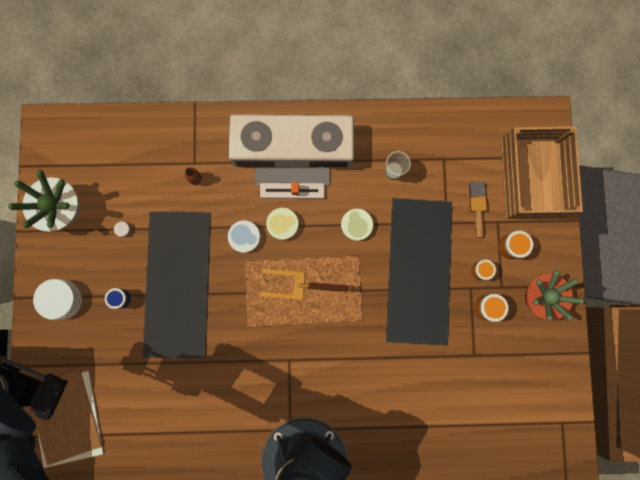

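View pics/a_side.png

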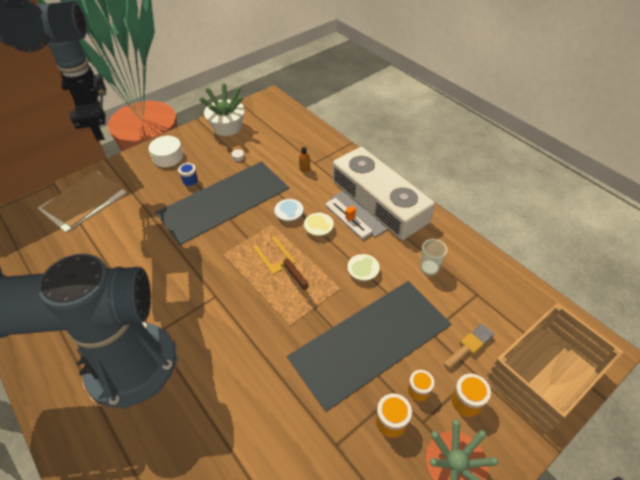

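View pics/a_wrist.png

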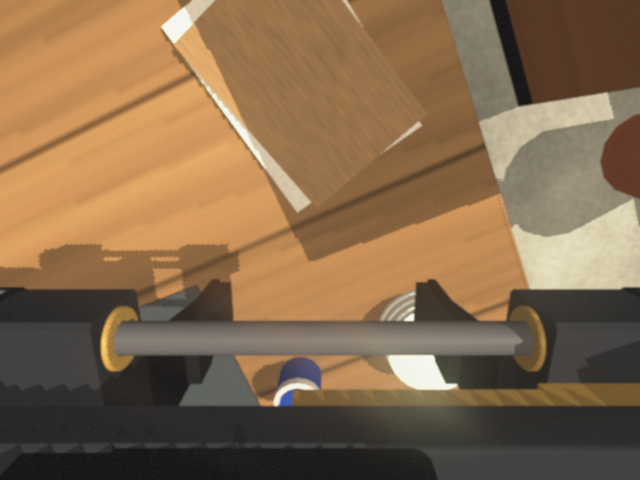

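```bash
cat > h.py <<'E'
import numpy as np, cv2
from scipy.spatial.transform import Rotation as R
from rig import robot, eyes, ticket
def p2w(cam,uv,z,p=None):
    p=p or eyes.camera_params(cam)
    Rm=cv2.Rodrigues(np.array(p['rvec']))[0]; t=np.array(p['tvec'])
    c=-Rm.T@t
    uv=np.atleast_2d(np.array(uv,float))
    d=(Rm.T@np.linalg.inv(p['K'])@np.c_[uv,np.ones(len(uv))].T).T
    return c+d*((z-c[2])/d[:,2])[:,None]
def w2p(cam,X,p=None):
    p=p or eyes.camera_params(cam)
    return cv2.projectPoints(np.atleast_2d(np.array(X,float)),np.array(p['rvec']),np.array(p['tvec']),p['K'],None)[0][:,0]
def snap(cam,name,crop=None,scale=1):
    im=eyes.camera(cam)
    o=im
    if crop: x0,y0,x1,y1=crop; o=im[y0:y1,x0:x1]
    o=cv2.resize(o,None,fx=scale,fy=scale,interpolation=cv2.INTER_CUBIC)
    cv2.imwrite('pics/'+name,o[:,:,::-1]); return im
def st():
    o=robot.get_obs(); Rm=R.from_quat(o['tool_rot']).as_matrix()
    print('t',round(o['time'],2),'pos',o['position'].round(4),'f',o['ft_force'].round(1),'w',round(o['grip_width'],4))
    print('x',Rm[:,0].round(3),'y',Rm[:,1].round(3),'z',Rm[:,2].round(3)); return o
E
python3 - <<'E'
from h import *
im=cv2.imread('pics/a_top.png')
c=im[170:360,220:470]; cv2.imwrite('pics/c1.png',cv2.resize(c,None,fx=3.2,fy=3,interpolation=cv2.INTER_CUBIC))
c=im[160:340,380:580]; cv2.imwrite('pics/c2.png',cv2.resize(c,None,fx=4,fy=3.3,interpolation=cv2.INTER_CUBIC))
def show(n,uv,z): print(n,p2w('top',uv,z)[0].round(3))
for n,uv in dict(blue=(245,236),cream=(282,223),green=(357,224)).items(): show(n,uv,.024)
for uv in [(393,199),(451,202),(449,345),(388,342)]: show('board',uv,.005)
for uv in [(246,262),(359,257),(362,321),(248,326)]: show('mat',uv,.003)
show('slide',(295,188),.055)
show('jar',(486,269),.053);show('tumbler',(398,166),.085);show('tumblerbase',(395,175),.0)
show('tipL',(261,272),.006);show('tipR',(261,296),.006);show('handle front',(308,287),.06);show('handleback',(352,290),.06)
E
```

```text
blue [0.574 0.14  0.024]
cream [0.607 0.044 0.024]
green [ 0.6   -0.153  0.024]
board [ 0.669 -0.253  0.005]
board [ 0.658 -0.408  0.005]
board [ 0.281 -0.384  0.005]
board [ 0.293 -0.226  0.005]
mat [0.508 0.14  0.003]
mat [ 0.515 -0.157  0.003]
mat [ 0.348 -0.16   0.003]
mat [0.342 0.136 0.003]
slide [0.693 0.007 0.055]
jar [ 0.474 -0.477  0.053]
tumbler [ 0.739 -0.256  0.085]
tumblerbase [ 0.735 -0.261  0.   ]
tipL [0.481 0.101 0.006]
tipR [0.418 0.102 0.006]
handle front [ 0.437 -0.021  0.06 ]
handleback [ 0.428 -0.132  0.06 ]
```

View pics/c1.png

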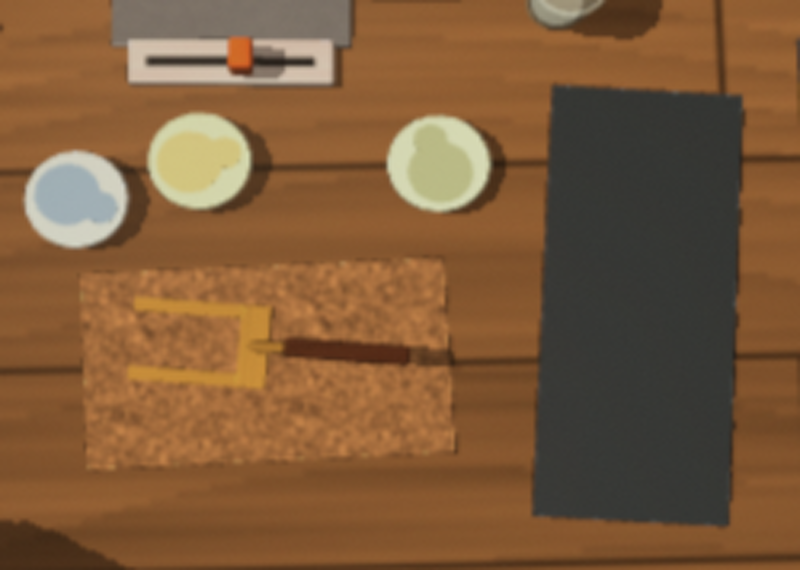

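View pics/c2.png

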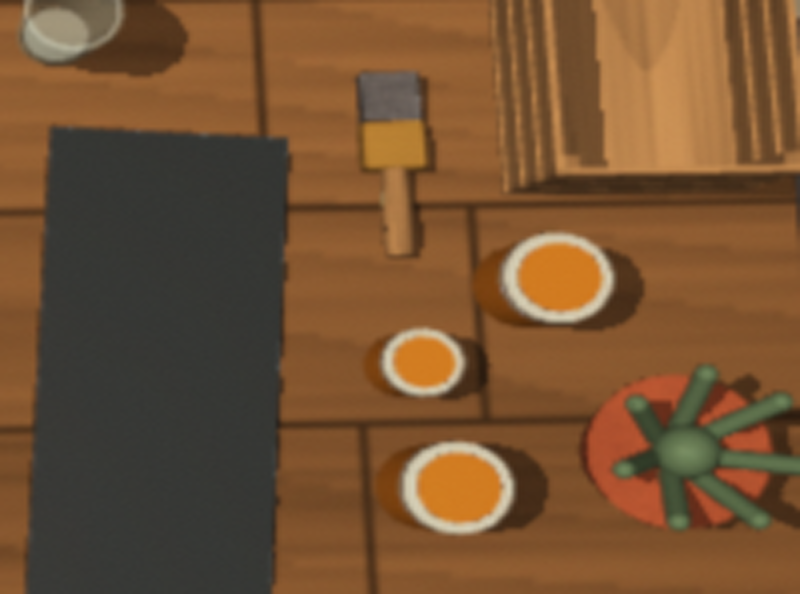

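Run:
```python
from h import *
st()
im=cv2.imread('pics/a_top.png')
# disc centroids
hsv=cv2.cvtColor(im,cv2.COLOR_BGR2HSV)
for n,(u,v) in dict(blue=(245,236),cream=(282,223),green=(357,224)).items():
    m=np.zeros(im.shape[:2],np.uint8); 
    g=((im.min(2)>95)|(im[:,:,1]>150)).astype(np.uint8)
    nl,l,s,c=cv2.connectedComponentsWithStats(g[v-22:v+23,u-22:u+23])
    k=l[22,22]; cc=c[k]+[u-22,v-22]; print(n,s[k],cc.round(1),p2w('top',cc,.024)[0].round(4))
a=p2w('top',(308.8,285.7),.058)[0];b=p2w('top',(348.1,288.7),.058)[0]
print('handle',a,b,(a+b)/2,np.linalg.norm(a-b))
t=(p2w('top',(262,270.5),.003)[0]+p2w('top',(260,294.5),.003)[0])/2
print('tip',t); d=t-(a+b)/2; print(d,np.hypot(*d[:2]),np.degrees(np.arctan2(d[1],d[0])))
```

```text
t 0.15 pos [0.2493 0.5726 0.2468] f [-0.  -1.1  0.2] w 0.0865
x [ 0.917 -0.399 -0.   ] y [-0.001 -0.001 -1.   ] z [ 0.399  0.917 -0.002]
blue [  4   6  33  33 846] [243.3 236. ] [0.5745 0.1446 0.024 ]
cream [  6   7  32  32 816] [281.7 223.2] [0.6062 0.0443 0.024 ]
green [  6   6  32  33 821] [356.5 224. ] [ 0.6003 -0.1516  0.024 ]
handle [ 0.44067303 -0.02346989  0.058     ] [ 0.4310525  -0.12255309  0.058     ] [ 0.43586277 -0.07301149  0.058     ] 0.09954915539438199
tip [0.45351993 0.10156856 0.003     ]
[ 0.01765717  0.17458005 -0.055     ] 0.17547071216966417 84.22469737079902
```

```bash
cat >> h.py <<'E'
def yawt():
    o=robot.get_obs(); x=R.from_quat(o['tool_rot']).as_matrix()[:,0]; return np.degrees(np.arctan2(x[1],x[0]))
def plan(target,yaw=None,quiet=False):
    """translation to TCP target in current tool axes (units of 100mm), and turn about tool y (units 180deg)"""
    o=st(); Rm=R.from_quat(o['tool_rot']).as_matrix()
    d=np.array(target)-o['position']; print('world d',d.round(4),'tool units total',(Rm.T@d*10).round(3),'dist',np.linalg.norm(d).round(3))
    if yaw is not None:
        dy=(yaw-yawt()+180)%360-180; print('turn y total units (cw+)',round(-dy/180,4),'deg',round(dy,2))
    # tilt of tool y vs down
    y=Rm[:,1]; print('tilt rotvec world',np.cross(y,[0,0,-1]).round(4),' in tool units', (Rm.T@np.cross(y,[0,0,-1])/np.pi).round(4), 'q',o['q'].round(2))
E
python3 - <<'E'
from h import *
plan((.436,-.073,.2),-95.8)
E
```

```text
t 0.15 pos [0.2493 0.5726 0.2468] f [-0.  -1.1  0.2] w 0.0865
x [ 0.917 -0.399 -0.   ] y [-0.001 -0.001 -1.   ] z [ 0.399  0.917 -0.002]
world d [ 0.1867 -0.6456 -0.0468] tool units total [ 4.29   0.475 -5.172] dist 0.674
turn y total units (cw+) 0.4015 deg -72.26
tilt rotvec world [ 0.0014 -0.0009  0.    ]  in tool units [ 0.0005 -0.     -0.0001] q [ 0.98  0.53  1.43 -0.    1.18 -0.18]
```

Call:
play_rows:
  series:
    - [1,0.2145,0.02,-0.2586,0,0,0]
    - [1,0.2145,0.02,-0.2586,0,0,0]
    - [1,0.2145,0.02,-0.2586,0,0,0]
    - [1,0.2145,0.02,-0.2586,0,0,0]
    - [1,0.2145,0.02,-0.2586,0,0,0]
    - [1,0.2145,0.02,-0.2586,0,0,0]
    - [1,0.2145,0.02,-0.2586,0,0,0]
    - [1,0.2145,0.02,-0.2586,0,0,0]
    - [1,0.2145,0.02,-0.2586,0,0,0]
    - [1,0.2145,0.02,-0.2586,0,0,0]
    - [1,0.2145,0.02,-0.2586,0,0,0]
    - [1,0.2145,0.02,-0.2586,0,0,0]
  grip_force: 60

```text
time: 1.15
position: [0.3616, 0.1842, 0.2235]
tool_rot: [-0.692, 0.144, -0.144, 0.692]
ft_force: [-0.0, 0.1, 0.1]
grip_width: 0.0868
```

Call:
play_rows:
  series:
    - [1,0.2145,0.02,-0.2586,0,0,0]
    - [1,0.2145,0.02,-0.2586,0,0,0]
    - [1,0.2145,0.02,-0.2586,0,0,0]
    - [1,0.2145,0.02,-0.2586,0,0,0]
    - [1,0.2145,0.02,-0.2586,0,0,0]
    - [1,0.2145,0.02,-0.2586,0,0,0]
    - [1,0.2145,0.02,-0.2586,0,0,0]
    - [1,0.2145,0.02,-0.2586,0,0,0]

```text
time: 1.82
position: [0.4364, -0.0742, 0.2074]
tool_rot: [-0.692, 0.144, -0.144, 0.692]
ft_force: [0.2, -0.7, -0.3]
grip_width: 0.0871
```

Call:
play_rows:
  series:
    - [1,0,0,0,0,0.0335,0]
    - [1,0,0,0,0,0.0335,0]
    - [1,0,0,0,0,0.0335,0]
    - [1,0,0,0,0,0.0335,0]
    - [1,0,0,0,0,0.0335,0]
    - [1,0,0,0,0,0.0335,0]
    - [1,0,0,0,0,0.0335,0]
    - [1,0,0,0,0,0.0335,0]
    - [1,0,0,0,0,0.0335,0]
    - [1,0,0,0,0,0.0335,0]
    - [1,0,0,0,0,0.0335,0]
    - [1,0,0,0,0,0.033,0]

```text
time: 2.82
position: [0.4362, -0.0724, 0.2074]
tool_rot: [-0.473, 0.526, -0.526, 0.473]
ft_force: [-0.1, -0.0, -0.2]
grip_width: 0.087
```

Run:
```python
from h import *
plan((.436,-.073,.1),-95.8)
snap('wrist','w1.png')
```

```text
t 2.82 pos [ 0.4362 -0.0724  0.2074] f [-0.1 -0.  -0.2] w 0.087
x [-0.106 -0.994 -0.   ] y [-0.  0. -1.] z [ 0.994 -0.106 -0.   ]
world d [-0.0002 -0.0006 -0.1074] tool units total [ 6.000e-03  1.074e+00 -1.000e-03] dist 0.107
turn y total units (cw+) -0.0017 deg 0.3
tilt rotvec world [-0.0001 -0.0003 -0.    ]  in tool units [ 0.0001 -0.     -0.    ] q [-0.42  0.35  1.92 -0.    0.87 -0.31]
```

View pics/w1.png

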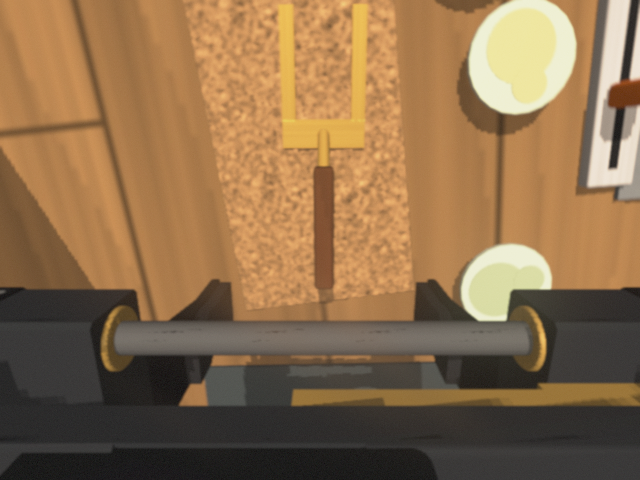

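Call:
play_rows:
  series:
    - [1,0,0.25,0,0,0,0]
    - [1,0,0.25,0,0,0,0]
    - [1,0,0.25,0,0,0,0]
    - [1,0,0.25,0,0,0,0]
    - [1,0,0.2,0,0,0,0]
    - [1,0,0.15,0,0,0,0]
    - [1,0,0.1,0,0,0,0]
    - [1,0,0.07,0,0,0,0]
    - [1,0,0,0,0,0,0]
    - [1,0,0,0,0,0,0]

```text
time: 3.7
position: [0.4363, -0.0725, 0.0555]
tool_rot: [-0.474, 0.525, -0.524, 0.474]
ft_force: [0.7, -0.1, 0.5]
grip_width: 0.0871
```

Run:
```python
from h import *
plan((.436,-.073,.055),-95.8)
snap('side','s1.png',(200,200,380,340),4)
```

```text
t 3.7 pos [ 0.4363 -0.0725  0.0555] f [ 0.7 -0.1  0.5] w 0.0871
x [-0.1   -0.995 -0.   ] y [-0.  0. -1.] z [ 0.995 -0.1   -0.   ]
world d [-0.0003 -0.0005 -0.0005] tool units total [ 0.005  0.005 -0.003] dist 0.001
turn y total units (cw+) 0.0002 deg -0.04
tilt rotvec world [-0.0002 -0.0004 -0.    ]  in tool units [ 0.0001 -0.     -0.    ] q [-0.42  0.66  2.03 -0.    0.45 -0.32]
```

View pics/s1.png

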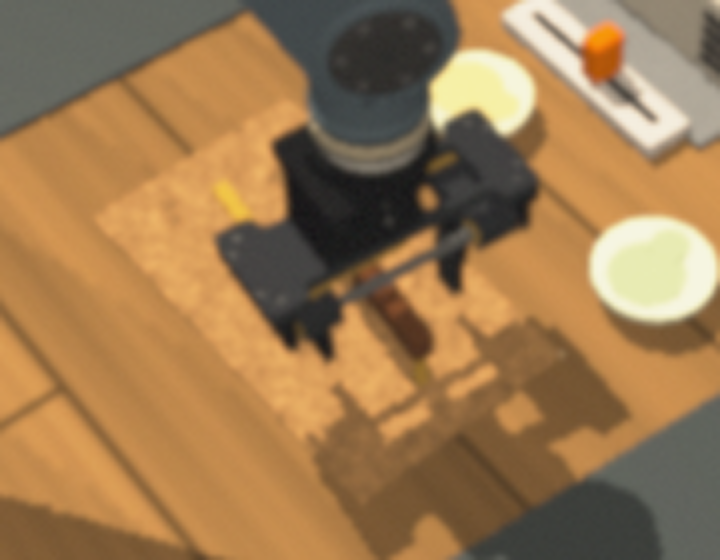

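Call:
play_rows:
  series:
    - [0,0,0,0,0,0,0]
    - [0,0,0,0,0,0,0]
    - [0,0,0,0,0,0,0]
    - [0,0,0,0,0,0,0]
    - [0,0,0,0,0,0,0]
    - [0,0,0,0,0,0,0]
    - [0,0,0,0,0,0,0]
    - [0,0,0,0,0,0,0]
    - [0,0,0,0,0,0,0]
    - [0,0,0,0,0,0,0]
    - [0,0,0,0,0,0,0]
    - [0,0,0,0,0,0,0]
  grip_force: 60

```text
time: 4.75
position: [0.4363, -0.0725, 0.0555]
tool_rot: [-0.474, 0.525, -0.525, 0.474]
ft_force: [0.6, -0.7, -0.0]
grip_width: 0.0156
```

Call:
play_rows:
  series:
    - [0,0,-0.05,0,0,0,0]
    - [0,0,-0.1,0,0,0,0]
    - [0,0,-0.15,0,0,0,0]
    - [0,0,-0.15,0,0,0,0]
    - [0,0,-0.15,0,0,0,0]
    - [0,0,-0.15,0,0,0,0]
    - [0,0,-0.1,0,0,0,0]
    - [0,0,-0.05,0,0,0,0]
    - [0,0,0,0,0,0,0]
    - [0,0,0,0,0,0,0]

```text
time: 5.58
position: [0.4361, -0.0724, 0.1456]
tool_rot: [0.474, -0.525, 0.525, -0.474]
ft_force: [-0.4, 0.2, -1.8]
grip_width: 0.0157
```

Run:
```python
from h import *
plan((.436,-.073,.055),-95.8)
snap('side','s2.png',(180,160,400,340),3.5)
snap('wrist','w2.png')
```

```text
t 5.58 pos [ 0.4361 -0.0724  0.1456] f [-0.4  0.2 -1.8] w 0.0157
x [-0.101 -0.995  0.   ] y [ 0. -0. -1.] z [ 0.995 -0.101  0.   ]
world d [-0.0001 -0.0006 -0.0906] tool units total [ 0.006  0.906 -0.001] dist 0.091
turn y total units (cw+) -0.0 deg 0.0
tilt rotvec world [0. 0. 0.]  in tool units [-0.  0.  0.] q [-0.42  0.47  1.98 -0.    0.7  -0.32]
```

View pics/s2.png

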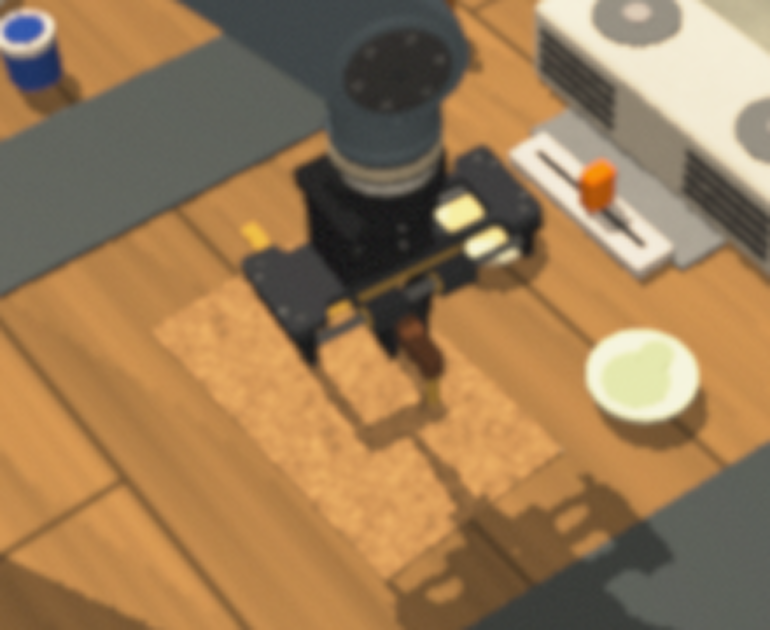

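View pics/w2.png

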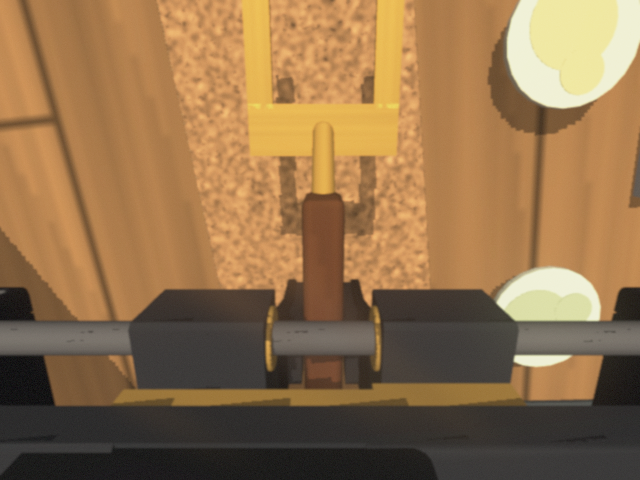

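```bash
cat >> h.py <<'E'
def spat2w(pts, off=(0,0,-.0525)):
    """spatula coords -> world for current tool pose (tool x=-sx, tool z=-sy)"""
    o=robot.get_obs(); Rm=R.from_quat(o['tool_rot']).as_matrix()
    A=np.c_[-Rm[:,0],-Rm[:,2],-Rm[:,1]]
    return o['position']+(A@(np.atleast_2d(pts)+np.array(off)).T).T
E
python3 - <<'E'
from h import *
P=[(.063,.036,.003),(.063,-.036,.003),(.087,.036,.003),(.087,-.036,.003),(.05,.008,.058),(.05,-.008,.058)]
for dx in (0,): print(w2p('wrist',spat2w(P)).round(1))
E
```

```text
[[248.9 162.1]
 [394.1 162.1]
 [246.1 110.8]
 [396.7 110.8]
 [298.7 208.5]
 [342.9 208.5]]
```

Call:
play_rows:
  series:
    - [0,0,0,0,0,0.03,0]
    - [0,0,0,0,0,0.03,0]
    - [0,0,0,0,0,0.03,0]
    - [0,0,0,0,0,0.03,0]
    - [0,0,0,0,0,0.03,0]
    - [0,0,0,0,0,0.03,0]
    - [0,0,0,0,0,0.03,0]
    - [0,0,0,0,0,0.03,0]
    - [0,0,0,0,0,0.03,0]
    - [0,0,0,0,0,0.03,0]
    - [0,0,0,0,0,0.03,0]
    - [0,0,0,0,0,0.03,0]

```text
time: 6.68
position: [0.4357, -0.0723, 0.1447]
tool_rot: [-0.118, 0.698, -0.697, 0.117]
ft_force: [0.3, 0.8, -1.1]
grip_width: 0.0157
```

Call:
play_rows:
  series:
    - [0,0,0,0,0,0.03,0]
    - [0,0,0,0,0,0.03,0]
    - [0,0,0,0,0,0.03,0]
    - [0,0,0,0,0,0.03,0]
    - [0,0,0,0,0,0.03,0]
    - [0,0,0,0,0,0.03,0]
    - [0,0,0,0,0,0.03,0]
    - [0,0,0,0,0,0.03,0]
    - [0,0,0,0,0,0.03,0]
    - [0,0,0,0,0,0.03,0]
    - [0,0,0,0,0,0.03,0]
    - [0,0,0,0,0,0.028,0]

```text
time: 7.68
position: [0.4357, -0.0722, 0.1447]
tool_rot: [0.272, 0.653, -0.653, -0.273]
ft_force: [-0.4, 1.0, -1.6]
grip_width: 0.0157
```

```bash
cat >> h.py <<'E'
def disc(u,v,im=None):
    im=eyes.camera('top') if im is None else im
    g=((im.min(2)>95)|(im[:,:,1]>150)).astype(np.uint8)
    nl,l,s,c=cv2.connectedComponentsWithStats(g[v-22:v+23,u-22:u+23]); k=l[22,22]
    cc=c[k]+[u-22,v-22]; print('disc px',cc.round(1),'area',s[k][4],s[k][2:4],p2w('top',cc,.024)[0].round(4)); return p2w('top',cc,.024)[0]
def appr(c,yaw,back,z,cx=.1365):
    """tcp target for disc centre c at spatula x=cx, backed off"""
    s=np.array([np.cos(np.radians(yaw)),np.sin(np.radians(yaw))])
    return np.r_[np.array(c)[:2]-s*(cx+back),z]
E
python3 - <<'E'
from h import *
im=snap('top','t1.png')
g=disc(356,224,im)
print(appr((.6003,-.1516),-45,.09,.1))
plan(appr((.6003,-.1516),-45,.09,.1456),135)
E
```

```text
disc px [356.4 224.4] area 853 [32 39] [ 0.5994 -0.1511  0.024 ]
[0.44014031 0.00855969 0.1       ]
t 7.73 pos [ 0.4357 -0.0722  0.1447] f [-1.   0.2 -1. ] w 0.0154
x [-0.701  0.713  0.002] y [-0.002  0.001 -1.   ] z [-0.713 -0.701  0.001]
world d [0.0045 0.0808 0.0009] tool units total [ 0.545 -0.009 -0.598] dist 0.081
turn y total units (cw+) -0.0026 deg 0.47
tilt rotvec world [-0.0011 -0.0022 -0.    ]  in tool units [-0.0003 -0.      0.0007] q [-0.42  0.47  1.98  0.    0.7   1.95]
```

View pics/t1.png

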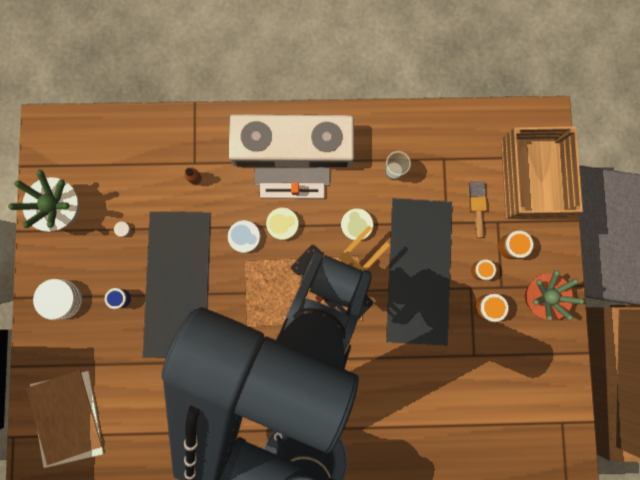

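Call:
play_rows:
  series:
    - [0,0.09,0,-0.1,0,0,0]
    - [0,0.09,0,-0.1,0,0,0]
    - [0,0.09,0,-0.1,0,0,0]
    - [0,0.09,0,-0.1,0,0,0]
    - [0,0.09,0,-0.1,0,0,0]
    - [0,0.095,0,-0.098,0,0,0]
    - [0,0,0.2,0,0,0,0]
    - [0,0,0.2,0,0,0,0]
    - [0,0,0.2,0,0,0,0]
    - [0,0,0.15,0,0,0,0]
    - [0,0,0.1,0,0,0,0]
    - [0,0,0,0,0,0,0]

```text
time: 8.73
position: [0.4386, 0.0086, 0.0583]
tool_rot: [-0.268, -0.653, 0.654, 0.272]
ft_force: [-0.5, -0.7, -1.3]
grip_width: 0.0155
```

Run:
```python
from h import *
im=snap('top','t2.png',(270,180,470,330),4)
snap('wrist','w3.png')
g=disc(356,224,im)
plan(appr((.6003,-.1516),-45,.09,.059),135)
print(spat2w([(.135,0,0),(.225,0,0)]))
```

```text
disc px [356.5 224. ] area 835 [32 33] [ 0.6005 -0.1514  0.024 ]
t 8.83 pos [0.4397 0.0084 0.0599] f [-0.9  0.  -0.3] w 0.016
x [-0.707  0.707  0.002] y [-0.002  0.    -1.   ] z [-0.707 -0.707  0.001]
world d [ 0.0005  0.0001 -0.0009] tool units total [-0.002  0.009 -0.004] dist 0.001
turn y total units (cw+) 0.0 deg -0.01
tilt rotvec world [-0.0005 -0.002  -0.    ]  in tool units [-0.0003 -0.      0.0006] q [-0.24  0.65  2.04  0.    0.46  2.12]
[[ 0.53504455 -0.08700385  0.00720132]
 [ 0.598692   -0.15063542  0.00704474]]
```

View pics/t2.png

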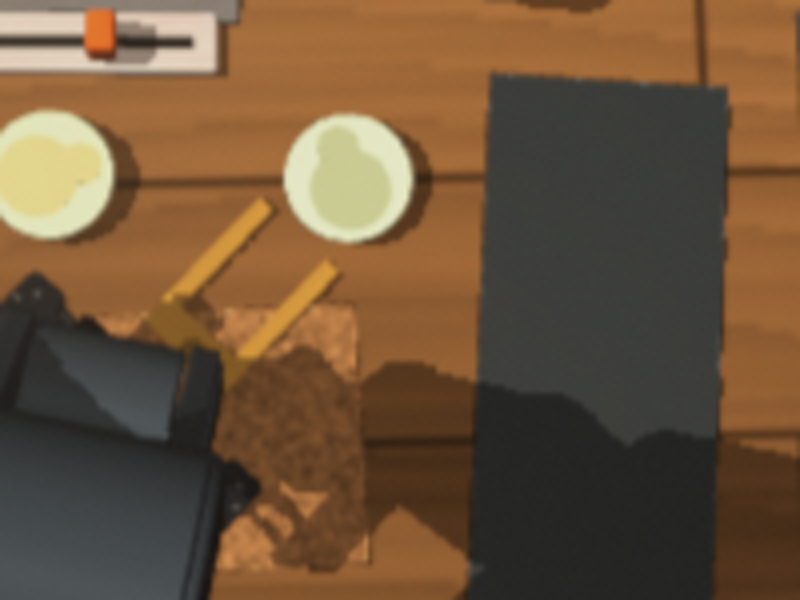

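View pics/w3.png

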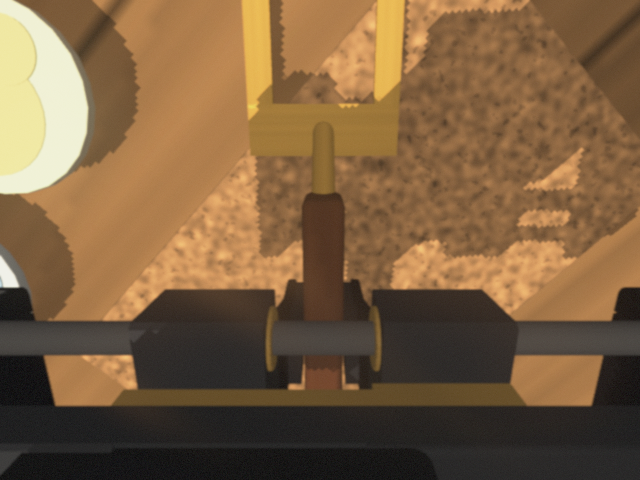

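Run:
```python
from h import *
t=p2w('top',[(270+265/4,180+204/4),(270+331/4,180+267/4)],.009); print(t.round(4), t.mean(0).round(4)); print(spat2w([(.175,.03,.003),(.175,-.03,.003),(.175,0,.003)]).round(4))
d=np.array([.6004,-.1515])-t.mean(0)[:2]; print(np.hypot(*d),np.degrees(np.arctan2(d[1],d[0])))
```

```text
[[ 0.5848 -0.0986  0.009 ]
 [ 0.5422 -0.1411  0.009 ]] [ 0.5635 -0.1198  0.009 ]
[[ 0.5845 -0.0941  0.0101]
 [ 0.5421 -0.1365  0.0102]
 [ 0.5633 -0.1153  0.0101]]
0.04861958811030036 -40.63675034122271
```

Call:
play_rows:
  series:
    - [0,0,0.01,-0.033,0,0,0]
    - [0,-0.05,0,0,0,0,0]
    - [0,-0.08,0,0,0,0,0]
    - [0,-0.09,0,0,0,0,0]
    - [0,-0.1,0,0,0,0,0]
    - [0,-0.1,0,0,0,0,0]
    - [0,-0.1,0,0,0,0,0]
    - [0,-0.1,0,0,0,0,0]
    - [0,-0.1,0,0,0,0,0]
    - [0,-0.09,0,0,0,0,0]
    - [0,-0.07,0,0,0,0,0]
    - [0,0,0,0,0,0,0]

```text
time: 9.83
position: [0.5066, -0.0531, 0.0596]
tool_rot: [0.272, 0.653, -0.653, -0.27]
ft_force: [-0.1, -0.3, -0.7]
grip_width: 0.0153
```

Run:
```python
from h import *
im=snap('top','t3.png',(270,180,470,330),4)
snap('side','s3.png',(300,200,460,320),5)
g=disc(356,224,im)
plan(appr((.6003,-.1516),-45,0,.059),135)
```

```text
disc px [356.5 223.5] area 835 [35 36] [ 0.6018 -0.1513  0.024 ]
t 9.93 pos [ 0.5044 -0.0517  0.0594] f [-0.6  0.8 -1.1] w 0.0155
x [-0.706  0.708  0.001] y [-0.001  0.    -1.   ] z [-0.708 -0.706  0.   ]
world d [-0.0006 -0.0034 -0.0004] tool units total [-0.02   0.004  0.029] dist 0.004
turn y total units (cw+) -0.0004 deg 0.07
tilt rotvec world [-0.0003 -0.0008 -0.    ]  in tool units [-0.0001 -0.      0.0002] q [-0.32  0.69  1.87  0.    0.59  2.03]
```

View pics/t3.png

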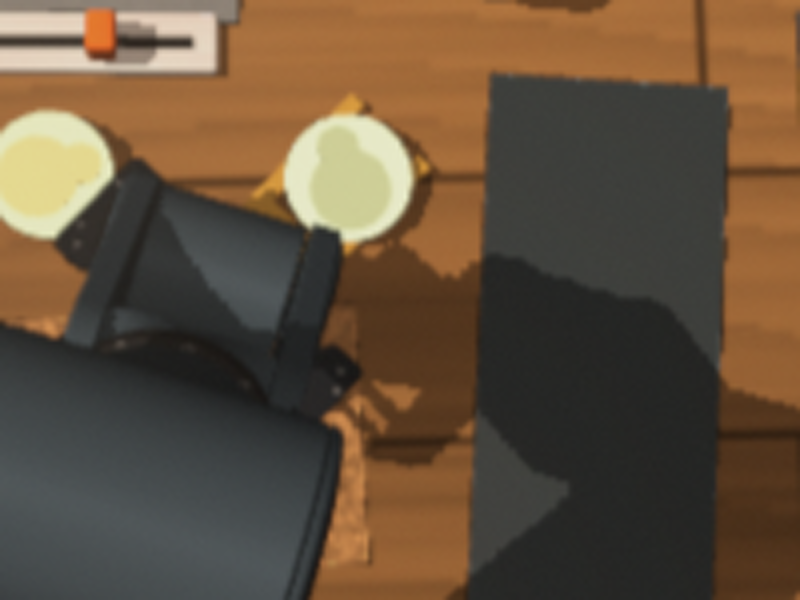

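View pics/s3.png

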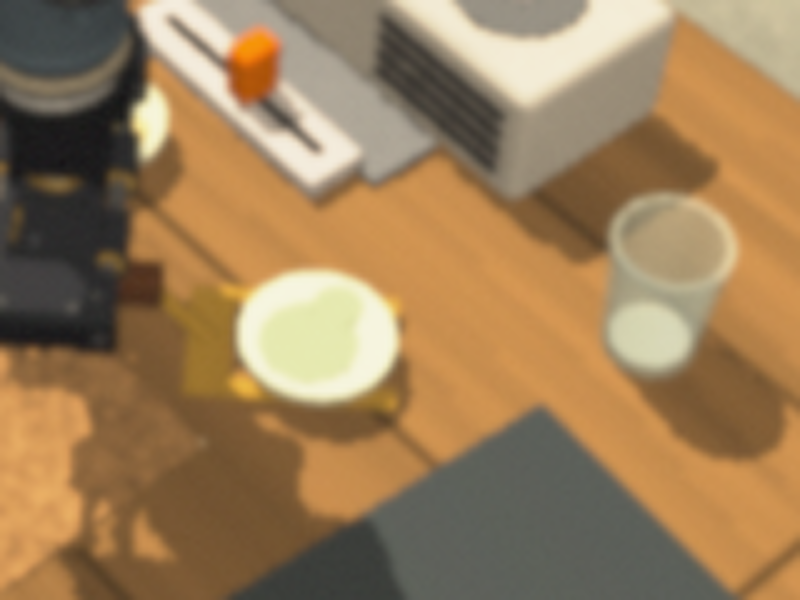

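Call:
play_rows:
  series:
    - [0,0,-0.04,0,0,0,0]
    - [0,0,-0.03,0,0,0,0]
    - [0,0,-0.03,0,0,0,0]
    - [0,0,-0.05,0,0,0,0]
    - [0,0,-0.08,0,0,0,0]
    - [0,0,-0.1,0,0,0,0]
    - [0,0,-0.1,0,0,0,0]
    - [0,0,-0.1,0,0,0,0]
    - [0,0,-0.1,0,0,0,0]
    - [0,0,-0.08,0,0,0,0]
    - [0,0,-0.04,0,0,0,0]
    - [0,0,0,0,0,0,0]

```text
time: 10.93
position: [0.5053, -0.0518, 0.1358]
tool_rot: [0.272, 0.653, -0.653, -0.27]
ft_force: [-1.3, -0.5, -2.9]
grip_width: 0.0152
```

Run:
```python
from h import *
im=snap('top','t4.png',(270,180,470,330),4)
snap('side','s4.png',(240,160,440,310),4)
st()
```

```text
t 11.03 pos [ 0.5045 -0.0516  0.1346] f [-0.2  0.5 -2.5] w 0.0154
x [-0.707  0.708  0.   ] y [-0.  0. -1.] z [-0.708 -0.707  0.   ]
```

View pics/s4.png

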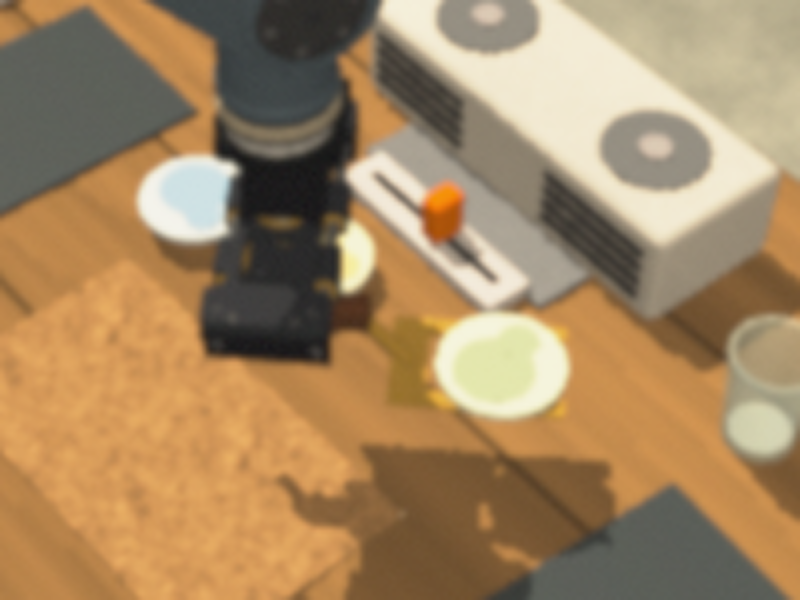

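View pics/t4.png

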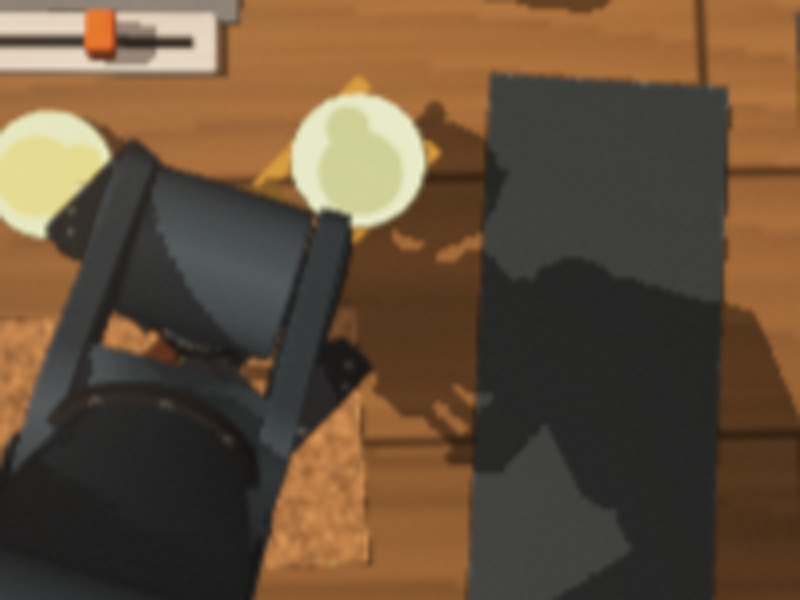

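Call:
play_rows:
  series:
    - [0,0,0,0,0,0.006,0]
    - [0,0,0,0,0,0.012,0]
    - [0,0,0,0,0,0.018,0]
    - [0,0,0,0,0,0.02,0]
    - [0,0,0,0,0,0.02,0]
    - [0,0,0,0,0,0.02,0]
    - [0,0,0,0,0,0.02,0]
    - [0,0,0,0,0,0.02,0]
    - [0,0,0,0,0,0.02,0]
    - [0,0,0,0,0,0.018,0]
    - [0,0,0,0,0,0.013,0]
    - [0,0,0,0,0,0.007,0]

```text
time: 12.03
position: [0.5043, -0.0515, 0.1339]
tool_rot: [-0.455, -0.541, 0.541, 0.455]
ft_force: [0.2, -0.4, -2.7]
grip_width: 0.0153
```

Run:
```python
from h import *
plan(appr((.615,-.3275),-80,0,.130),100)
```

```text
t 12.03 pos [ 0.5043 -0.0515  0.1339] f [ 0.2 -0.4 -2.7] w 0.0153
x [-0.172  0.985  0.001] y [-0.001  0.001 -1.   ] z [-0.985 -0.172  0.001]
world d [ 0.087  -0.1416 -0.0039] tool units total [-1.544  0.037 -0.614] dist 0.166
turn y total units (cw+) -0.0006 deg 0.11
tilt rotvec world [-0.0005 -0.0013 -0.    ]  in tool units [-0.0004  0.      0.0002] q [-0.32  0.55  1.83  0.    0.77  2.65]
```

Call:
play_rows:
  series:
    - [0,-0.05,0,-0.02,0,0,0]
    - [0,-0.09,0,-0.036,0,0,0]
    - [0,-0.09,0,-0.036,0,0,0]
    - [0,-0.09,0,-0.036,0,0,0]
    - [0,-0.09,0,-0.036,0,0,0]
    - [0,-0.09,0,-0.036,0,0,0]
    - [0,-0.09,0,-0.036,0,0,0]
    - [0,-0.09,0,-0.036,0,0,0]
    - [0,-0.09,0,-0.036,0,0,0]
    - [0,-0.09,0,-0.036,0,0,0]
    - [0,-0.09,0,-0.036,0,0,0]
    - [0,-0.09,0,-0.036,0,0,0]

```text
time: 13.03
position: [0.5642, -0.1476, 0.1345]
tool_rot: [-0.454, -0.542, 0.542, 0.454]
ft_force: [0.4, 0.6, -2.6]
grip_width: 0.0155
```

Call:
play_rows:
  series:
    - [0,-0.09,0,-0.036,0,0,0]
    - [0,-0.09,0,-0.036,0,0,0]
    - [0,-0.09,0,-0.036,0,0,0]
    - [0,-0.09,0,-0.036,0,0,0]
    - [0,-0.09,0,-0.036,0,0,0]
    - [0,-0.05,0,-0.02,0,0,0]
    - [0,0,0,0,0,0,0]
    - [0,0,0,0,0,0,0]

```text
time: 13.7
position: [0.592, -0.1926, 0.1344]
tool_rot: [0.454, 0.542, -0.542, -0.455]
ft_force: [0.7, -0.1, -1.7]
grip_width: 0.0156
```

Run:
```python
from h import *
im=snap('top','t5.png',(330,170,530,320),4)
snap('side','s5.png',(290,200,490,350),4)
plan(appr((.615,-.3275),-80,0,.130),100)
print(spat2w([(.1365,0,.027)]))
print(w2p('top',[[.669,-.253,.005],[.615,-.3275,.029]]))
```

```text
t 13.8 pos [ 0.5915 -0.1919  0.1344] f [ 0.3 -0.1 -3. ] w 0.0153
x [-0.174  0.985  0.001] y [-0.001  0.001 -1.   ] z [-0.985 -0.174  0.001]
world d [-0.0002 -0.0012 -0.0044] tool units total [-0.011  0.044  0.004] dist 0.005
turn y total units (cw+) 0.0003 deg -0.05
tilt rotvec world [-0.0008 -0.0012 -0.    ]  in tool units [-0.0003 -0.      0.0003] q [-0.49  0.66  1.53  0.    0.94  2.47]
[[ 0.61532366 -0.32630548  0.10872129]]
[[393.14345207 198.86004513]
 [423.54665614 216.95874311]]
```

View pics/t5.png

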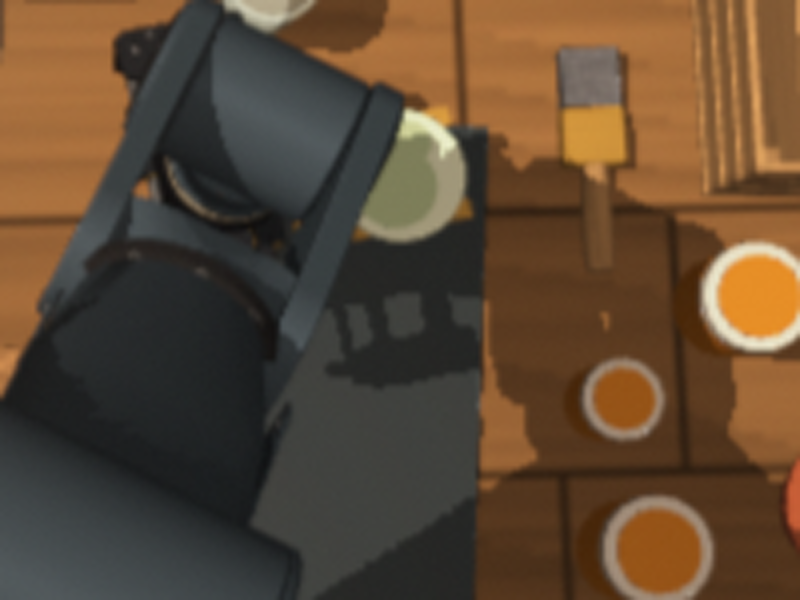

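View pics/s5.png

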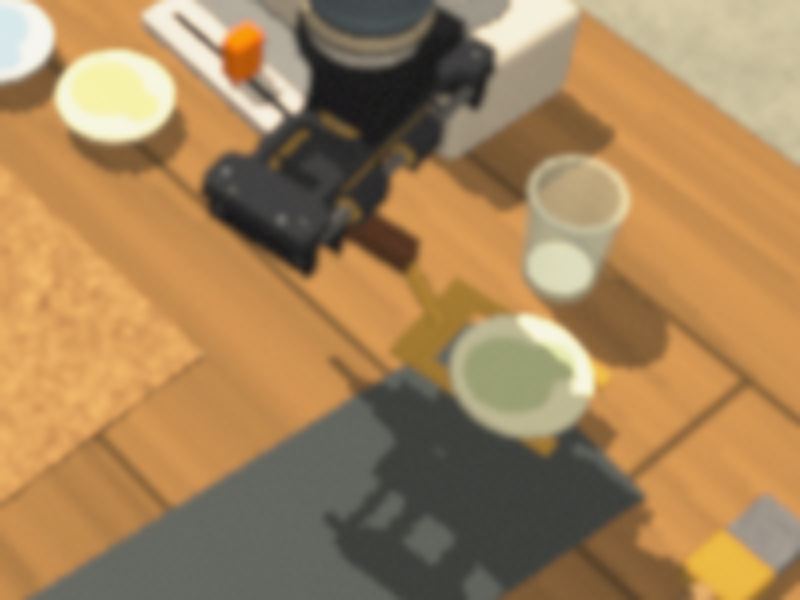

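Run:
```python
from h import *
print(p2w('top',(330+403/4,170+176/4),.091), p2w('side',(290+521/4,200+376/4),.091))
```

```text
[[ 0.61282463 -0.33327803  0.091     ]] [[ 0.60976341 -0.33226435  0.091     ]]
```

Call:
play_rows:
  series:
    - [0,0,0.06,0,0,0,0]
    - [0,0,0.1,0,0,0,0]
    - [0,0,0.1,0,0,0,0]
    - [0,0,0.1,0,0,0,0]
    - [0,0,0.1,0,0,0,0]
    - [0,0,0.06,0,0,0,0]
    - [0,0,0.04,0,0,0,0]
    - [0,0,0.03,0,0,0,0]
    - [0,0,0.03,0,0,0,0]
    - [0,0,0.03,0,0,0,0]
    - [0,0,0.03,0,0,0,0]
    - [0,0,0.03,0,0,0,0]

```text
time: 14.8
position: [0.5926, -0.1928, 0.0639]
tool_rot: [0.455, 0.542, -0.542, -0.454]
ft_force: [0.5, -0.2, -1.6]
grip_width: 0.0149
```

Run:
```python
from h import *
im=snap('top','t6.png',(330,170,530,320),4)
snap('side','s6.png',(290,200,490,350),4)
st()
```

```text
t 14.9 pos [ 0.592  -0.1925  0.0634] f [-0.2  0.1 -1.8] w 0.0155
x [-0.174  0.985  0.   ] y [-0.  0. -1.] z [-0.985 -0.174  0.   ]
```

View pics/s6.png

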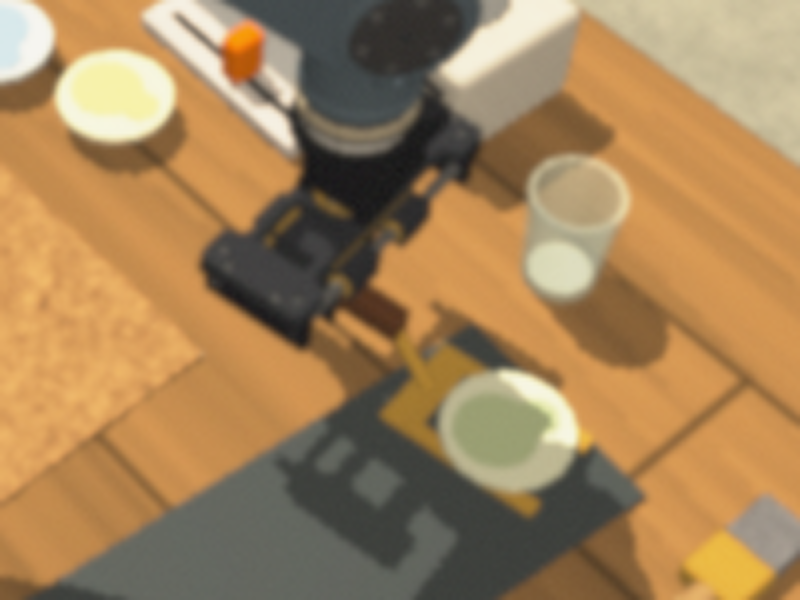

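Call:
play_rows:
  series:
    - [0,0.03,0,0,0,0,0]
    - [0,0.06,0,0,0,0,0]
    - [0,0.08,0,0,0,0,0]
    - [0,0.09,0,0,0,0,0]
    - [0,0.1,0,0,0,0,0]
    - [0,0.1,0,0,0,0,0]
    - [0,0.1,0,0,0,0,0]
    - [0,0.1,0,0,0,0,0]
    - [0,0.1,0,0,0,0,0]
    - [0,0.1,0,0,0,0,0]
    - [0,0.08,0,0,0,0,0]
    - [0,0,0,0,0,0,0]

```text
time: 15.9
position: [0.5748, -0.0979, 0.0634]
tool_rot: [-0.453, -0.542, 0.542, 0.455]
ft_force: [-0.6, -0.9, -2.3]
grip_width: 0.015
```

Run:
```python
from h import *
im=snap('top','t7.png',(230,170,480,345),3.2)
plan(appr((.6062,.0443),-10,.09,.135),170)
disc(282,223,im); disc(243,236,im); 
snap('side','s7.png',(290,200,490,350),4)
```

```text
t 15.95 pos [ 0.5754 -0.0989  0.0635] f [ 0.2  0.1 -1. ] w 0.0154
x [-0.176  0.984  0.   ] y [-0.001  0.    -1.   ] z [-0.984 -0.176  0.001]
world d [-0.1923  0.1826  0.0715] tool units total [ 2.135 -0.713  1.573] dist 0.275
turn y total units (cw+) -0.3882 deg 69.88
tilt rotvec world [-0.0001 -0.0005 -0.    ]  in tool units [-0.0002 -0.      0.0001] q [-0.36  0.73  1.67 -0.    0.74  2.6 ]
disc px [281.7 223.1] area 844 [33 33] [0.6064 0.0443 0.024 ]
disc px [242.6 237.2] area 1825 [45 45] [0.5714 0.1466 0.024 ]
```

View pics/t7.png

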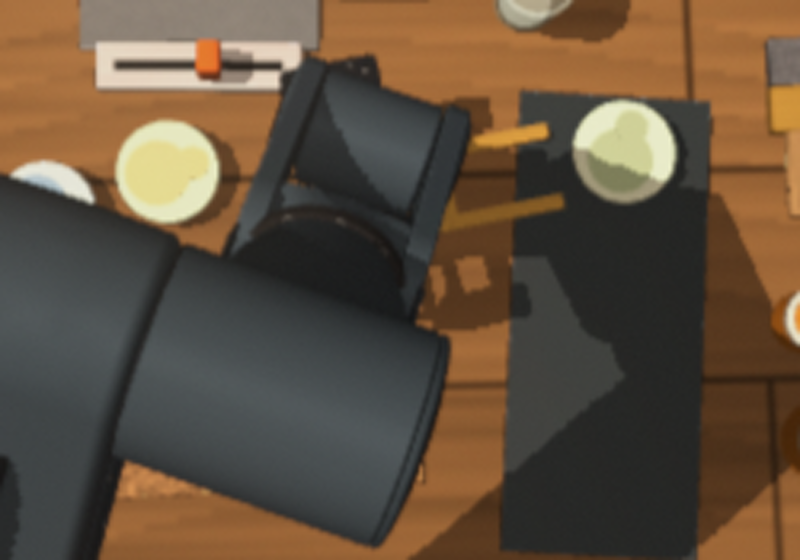

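View pics/s7.png

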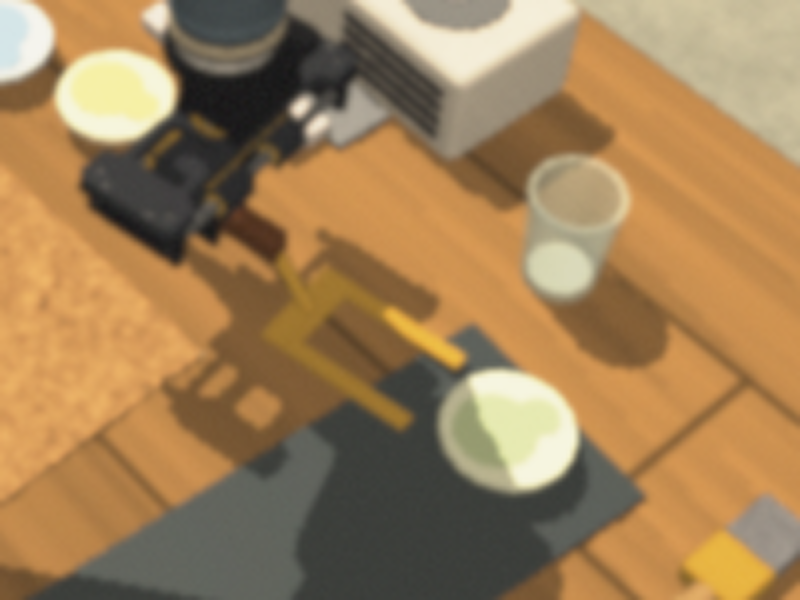

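Call:
play_rows:
  series:
    - [0,0,-0.1,0,0,0,0]
    - [0,0,-0.2,0,0,0,0]
    - [0,0,-0.2,0,0,0,0]
    - [0,0,-0.2,0,0,0,0]
    - [0,0,-0.02,0,0,0,0]
    - [0,0,0,0,0,0,0]

```text
time: 16.5
position: [0.577, -0.101, 0.1373]
tool_rot: [0.456, 0.542, -0.541, -0.453]
ft_force: [-0.0, -0.8, -2.0]
grip_width: 0.0155
```

Run:
```python
from h import *
plan(appr((.5745,.1446),-30,.09,.135),150)
```

```text
t 16.5 pos [ 0.577  -0.101   0.1373] f [-0.  -0.8 -2. ] w 0.0155
x [-0.173  0.985 -0.002] y [ 0.004 -0.002 -1.   ] z [-0.985 -0.173 -0.004]
world d [-0.1987  0.3588 -0.0023] tool units total [3.879 0.009 1.334] dist 0.41
turn y total units (cw+) -0.2778 deg 50.01
tilt rotvec world [0.0017 0.0042 0.    ]  in tool units [ 0.0012 -0.     -0.0008] q [-0.36  0.62  1.63 -0.    0.89  2.6 ]
```

Call:
play_rows:
  series:
    - [0,0.29,0,0.1,0,0,0]
    - [0,0.29,0,0.1,0,0,0]
    - [0,0.29,0,0.1,0,0,0]
    - [0,0.29,0,0.1,0,-0.03,0]
    - [0,0,0,0,0,-0.035,0]
    - [0,0,0,0,0,-0.035,0]
    - [0,0,0,0,0,-0.035,0]
    - [0,0,0,0,0,-0.035,0]
    - [0,0,0,0,0,-0.035,0]
    - [0,0,0,0,0,-0.035,0]
    - [0,0,0,0,0,-0.038,0]
    - [0,0,0,0,0,0,0]

```text
time: 17.5
position: [0.5154, 0.0072, 0.1344]
tool_rot: [-0.181, -0.683, 0.683, 0.183]
ft_force: [-0.9, 0.3, -1.3]
grip_width: 0.015
```

Run:
```python
from h import *
im=snap('top','t8.png',(200,170,450,345),3.2)
plan(appr((.5745,.1446),-30,.09,.135),150)
```

```text
t 17.55 pos [0.5154 0.0072 0.1345] f [-0.3  0.4 -1.4] w 0.0154
x [-0.865  0.501  0.002] y [-0.002  0.    -1.   ] z [-0.501 -0.865  0.001]
world d [-0.1371  0.2506  0.0005] tool units total [ 2.443 -0.    -1.481] dist 0.286
turn y total units (cw+) -0.0005 deg 0.09
tilt rotvec world [-0.0004 -0.0022 -0.    ]  in tool units [-0.0002 -0.      0.0007] q [-0.2   0.56  1.81 -0.    0.78  1.89]
```

View pics/t8.png

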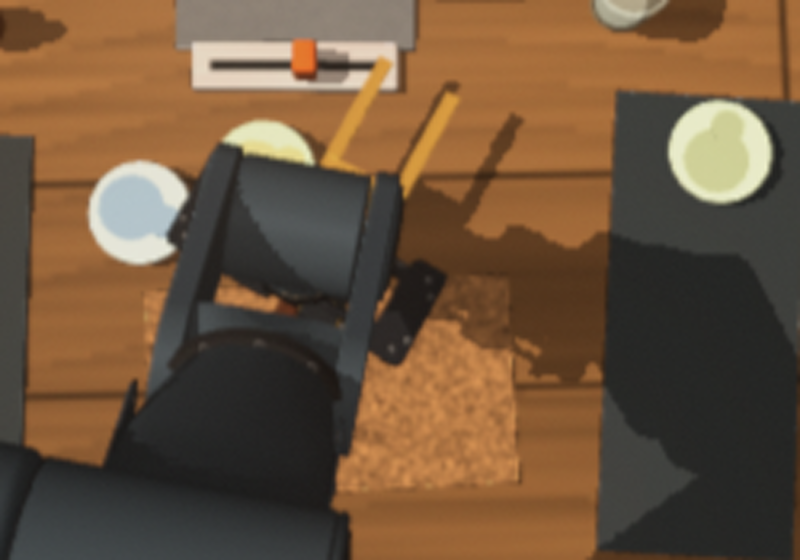

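Call:
play_rows:
  series:
    - [0,0.2,0,-0.12,0,0,0]
    - [0,0.2,0,-0.12,0,0,0]
    - [0,0.2,0,-0.12,0,0,0]
    - [0,0.2,0,-0.12,0,0,0]
    - [0,0.2,0,-0.12,0,0,0]
    - [0,0.2,0,-0.12,0,0,0]
    - [0,0.2,0,-0.12,0,0,0]
    - [0,0.2,0,-0.12,0,0,0]
    - [0,0.2,0,-0.12,0,0,0]
    - [0,0.2,0,-0.12,0,0,0]
    - [0,0.2,0,-0.12,0,0,0]
    - [0,0.243,0,-0.16,0,0,0]

```text
time: 18.55
position: [0.3777, 0.2577, 0.1351]
tool_rot: [-0.184, -0.682, 0.683, 0.184]
ft_force: [0.2, 0.2, -2.1]
grip_width: 0.0158
```

Call:
play_rows:
  series:
    - [0,0,0.15,0,0,0,0]
    - [0,0,0.2,0,0,0,0]
    - [0,0,0.2,0,0,0,0]
    - [0,0,0.15,0,0,0,0]
    - [0,0,0.05,0,0,0,0]
    - [0,0,0,0,0,0,0]

```text
time: 19.05
position: [0.3774, 0.257, 0.0592]
tool_rot: [-0.182, -0.682, 0.684, 0.184]
ft_force: [-0.8, 0.1, -2.1]
grip_width: 0.0153
```

```bash
cat >> h.py <<'E'
def blob(u,v,im,z=.024):
    # plate: bright & connected around u,v ; excludes tines by requiring blue>95
    g=(im.min(2)>95).astype(np.uint8)
    return g
E
python3 - <<'E'
from h import *
im=snap('top','t9.png',(170,180,370,330),4)
plan(appr((.5745,.1446),-30,.09,.059),150)
disc(244,236,im)
E
```

```text
t 19.1 pos [0.378  0.2572 0.06  ] f [ 0.9 -0.1 -1.2] w 0.0151
x [-0.866  0.5    0.001] y [-0.002 -0.001 -1.   ] z [-0.5   -0.866  0.001]
world d [ 0.0004  0.0006 -0.001 ] tool units total [ 0.     0.01  -0.007] dist 0.001
turn y total units (cw+) -0.0001 deg 0.03
tilt rotvec world [ 0.0006 -0.0016  0.    ]  in tool units [-0.0004  0.      0.0003] q [ 0.35  0.66  1.99 -0.    0.49  2.45]
disc px [243.3 236. ] area 853 [33 33] [0.5744 0.1447 0.024 ]
```

View pics/t9.png

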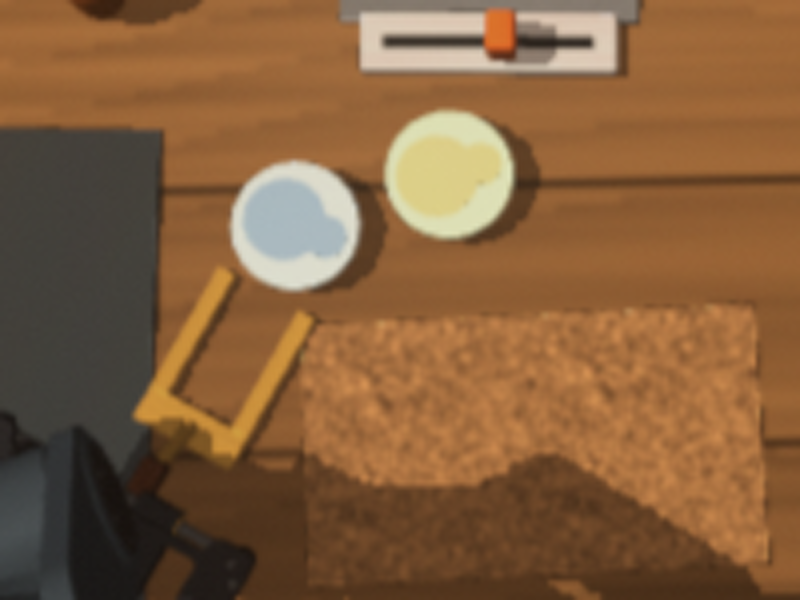

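```bash
cat >> h.py <<'E'
def tips(c,yaw,uvs,z=.0095):
    t=p2w('top',uvs,z)[:,:2]; m=t.mean(0); a=np.degrees(np.arctan2(*(t[0]-t[1])[::-1]))-90
    s=np.array([np.cos(np.radians(yaw)),np.sin(np.radians(yaw))]); n=np.array([-s[1],s[0]]); d=np.array(c)[:2]-m
    print('tip mid',m.round(4),'meas yaw',a.round(1),'width',np.linalg.norm(t[0]-t[1]).round(4),'advance(mm to cx135)',((d@s+.040)*1e3).round(1),'left shift mm',(d@n*1e3).round(1))
E
python3 - <<'E'
from h import *
tips((.5744,.1447),-30,[(170+226/4,180+271/4),(170+305/4,180+317/4)])
E
```

```text
tip mid [0.5303 0.1647] meas yaw -31.3 width 0.0602 advance(mm to cx135) 88.2 left shift mm 4.7
```

Call:
play_rows:
  series:
    - [0,0,0,-0.043,0,0,0]
    - [0,-0.05,0,0,0,0,0]
    - [0,-0.08,0,0,0,0,0]
    - [0,-0.09,0,0,0,0,0]
    - [0,-0.1,0,0,0,0,0]
    - [0,-0.1,0,0,0,0,0]
    - [0,-0.1,0,0,0,0,0]
    - [0,-0.1,0,0,0,0,0]
    - [0,-0.1,0,0,0,0,0]
    - [0,-0.09,0,0,0,0,0]
    - [0,-0.07,0,0,0,0,0]
    - [0,0,0,0,0,0,0]

```text
time: 20.1
position: [0.4588, 0.2166, 0.0606]
tool_rot: [0.184, 0.683, -0.683, -0.182]
ft_force: [-0.1, -0.1, -1.6]
grip_width: 0.0155
```

Run:
```python
from h import *
im=snap('top','t10.png',(170,180,370,330),4)
plan(appr((.5745,.1446),-30,0,.059),150)
```

```text
t 20.15 pos [0.4575 0.2169 0.0605] f [-1.1  0.1 -0.9] w 0.0154
x [-0.866  0.5   -0.   ] y [ 0.  0. -1.] z [-0.5   -0.866 -0.   ]
world d [-0.0012 -0.004  -0.0015] tool units total [-0.01   0.015  0.041] dist 0.004
turn y total units (cw+) 0.0001 deg -0.01
tilt rotvec world [-0.0001  0.0005  0.    ]  in tool units [ 0.0001 -0.     -0.0001] q [0.22 0.68 1.87 0.   0.59 2.32]
```

View pics/t10.png

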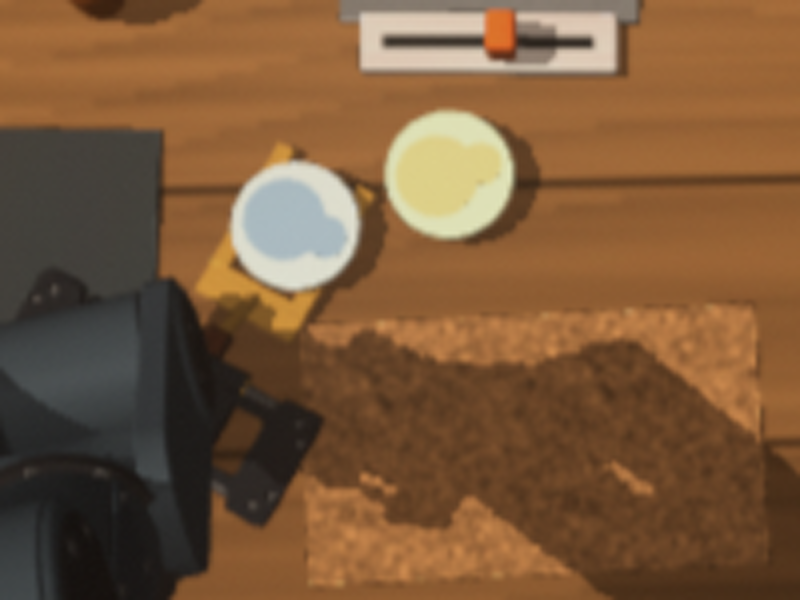

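Call:
play_rows:
  series:
    - [0,0,-0.04,0,0,0,0]
    - [0,0,-0.03,0,0,0,0]
    - [0,0,-0.03,0,0,0,0]
    - [0,0,-0.05,0,0,0,0]
    - [0,0,-0.08,0,0,0,0]
    - [0,0,-0.1,0,0,0,0]
    - [0,0,-0.1,0,0,0,0]
    - [0,0,-0.1,0,0,0,0]
    - [0,0,-0.1,0,0,0,0]
    - [0,0,-0.08,0,0,0,0]
    - [0,0,-0.04,0,0,0,0]
    - [0,0,0,0,0,0,0]

```text
time: 21.15
position: [0.4574, 0.2174, 0.1368]
tool_rot: [0.183, 0.684, -0.683, -0.182]
ft_force: [0.4, 0.4, -2.0]
grip_width: 0.0155
```

Run:
```python
from h import *
im=snap('top','t11.png',(170,180,370,330),4)
snap('side','s11.png',(220,140,420,290),4)
plan(appr((.42,-.314),-80,0,.134),100)
```

```text
t 21.25 pos [0.4566 0.2172 0.1356] f [ 0.4  0.2 -2.7] w 0.0155
x [-0.867  0.499  0.   ] y [-0. -0. -1.] z [-0.499 -0.867  0.   ]
world d [-0.0603 -0.3968 -0.0016] tool units total [-1.457  0.016  3.739] dist 0.401
turn y total units (cw+) 0.2782 deg -50.07
tilt rotvec world [ 0. -0.  0.]  in tool units [-0. -0.  0.] q [ 0.22  0.54  1.83 -0.    0.77  2.32]
```

View pics/t11.png

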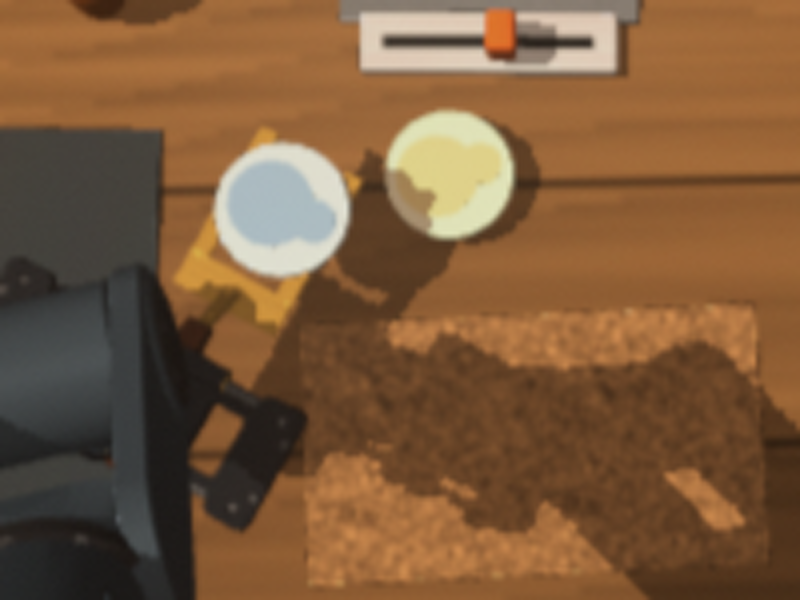

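View pics/s11.png

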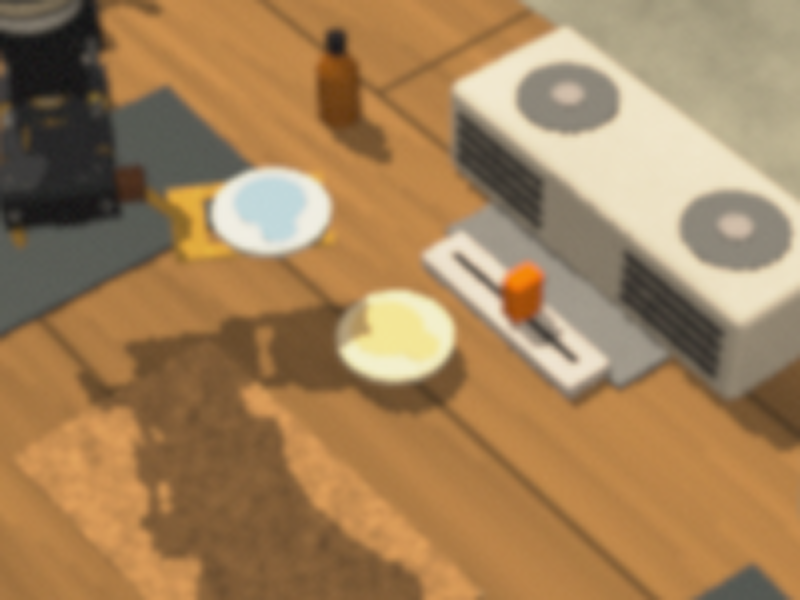

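Call:
play_rows:
  series:
    - [0,-0.015,0,0.034,0,0,0]
    - [0,-0.042,0,0.108,0,0,0]
    - [0,-0.042,0,0.108,0,0,0]
    - [0,-0.042,0,0.108,0,0,0]
    - [0,-0.042,0,0.108,0,0,0]
    - [0,-0.042,0,0.108,0,0,0]
    - [0,-0.042,0,0.108,0,0,0]
    - [0,-0.042,0,0.108,0,0,0]
    - [0,-0.042,0,0.108,0,0,0]
    - [0,-0.042,0,0.108,0,0,0]
    - [0,-0.042,0,0.108,0,0,0]
    - [0,-0.042,0,0.108,0,0,0]

```text
time: 22.25
position: [0.4368, 0.0861, 0.1356]
tool_rot: [-0.183, -0.683, 0.683, 0.183]
ft_force: [0.6, -0.7, -3.3]
grip_width: 0.0154
```

Call:
play_rows:
  series:
    - [0,-0.042,0,0.108,0,0,0]
    - [0,-0.042,0,0.108,0,0,0]
    - [0,-0.042,0,0.108,0,0,0]
    - [0,-0.042,0,0.108,0,0,0]
    - [0,-0.042,0,0.108,0,0,0]
    - [0,-0.042,0,0.108,0,0,0]
    - [0,-0.042,0,0.108,0,0,0]
    - [0,-0.042,0,0.108,0,0,0]
    - [0,-0.042,0,0.108,0,0,0]
    - [0,-0.042,0,0.108,0,0,0]
    - [0,-0.042,0,0.108,0,0,0]
    - [0,-0.042,0,0.108,0,0,0]

```text
time: 23.25
position: [0.4156, -0.0512, 0.1357]
tool_rot: [-0.183, -0.683, 0.683, 0.183]
ft_force: [-0.0, 0.2, -2.7]
grip_width: 0.0155
```

Call:
play_rows:
  series:
    - [0,-0.042,0,0.108,0,0,0]
    - [0,-0.042,0,0.108,0,0,0]
    - [0,-0.042,0,0.108,0,0,0]
    - [0,-0.042,0,0.108,0,0,0]
    - [0,-0.042,0,0.108,0,0,0]
    - [0,-0.042,0,0.108,0,0,0]
    - [0,-0.042,0,0.108,0,0,0]
    - [0,-0.042,0,0.108,0,0,0]
    - [0,-0.042,0,0.108,0,0,0]
    - [0,-0.042,0,0.108,0,0,0]
    - [0,-0.042,0,0.108,0,0,0]
    - [0,-0.015,0,0.034,0,0,0]

```text
time: 24.25
position: [0.3965, -0.1819, 0.1357]
tool_rot: [-0.184, -0.683, 0.683, 0.183]
ft_force: [-0.3, -0.3, -3.1]
grip_width: 0.0152
```

Call:
play_rows:
  series:
    - [0,0,0,0,0,0.01,0]
    - [0,0,0,0,0,0.02,0]
    - [0,0,0,0,0,0.026,0]
    - [0,0,0,0,0,0.027,0]
    - [0,0,0,0,0,0.027,0]
    - [0,0,0,0,0,0.027,0]
    - [0,0,0,0,0,0.027,0]
    - [0,0,0,0,0,0.027,0]
    - [0,0,0,0,0,0.027,0]
    - [0,0,0,0,0,0.026,0]
    - [0,0,0,0,0,0.022,0]
    - [0,0,0,0,0,0.012,0]

```text
time: 25.25
position: [0.3963, -0.1795, 0.1356]
tool_rot: [0.455, 0.541, -0.541, -0.455]
ft_force: [0.1, -0.1, -2.7]
grip_width: 0.0153
```

Run:
```python
from h import *
im=snap('top','t12.png',(330,170,530,320),4)
snap('side','s12.png',(250,220,450,370),4)
plan(appr((.42,-.314),-80,0,.134),100)
```

```text
t 25.35 pos [ 0.3963 -0.1795  0.1356] f [-1.4  0.1 -2.9] w 0.0153
x [-0.174  0.985  0.   ] y [-0.  0. -1.] z [-0.985 -0.174  0.   ]
world d [ 0.     -0.     -0.0016] tool units total [-0.     0.016 -0.   ] dist 0.002
turn y total units (cw+) 0.0002 deg -0.04
tilt rotvec world [-0.0003 -0.0001 -0.    ]  in tool units [-0.      0.      0.0001] q [-0.68  0.48  2.    0.    0.66  2.28]
```

View pics/t12.png

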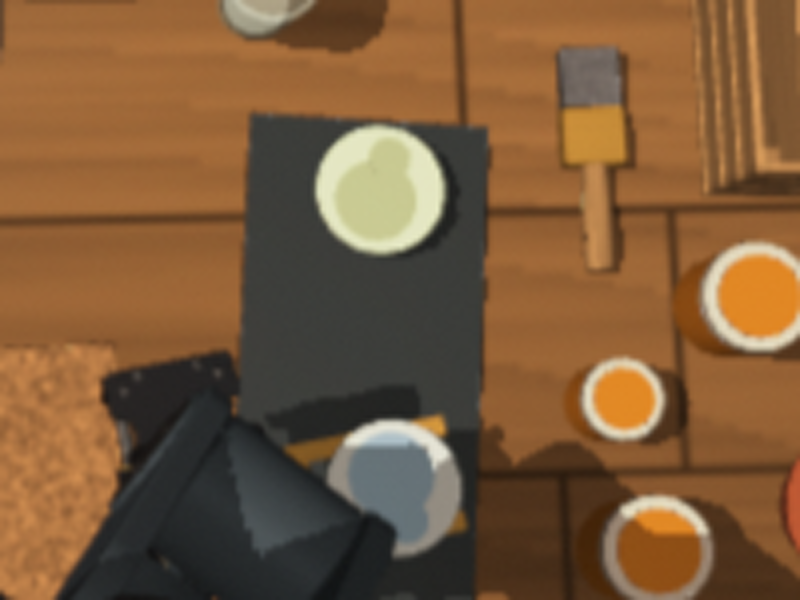

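View pics/s12.png

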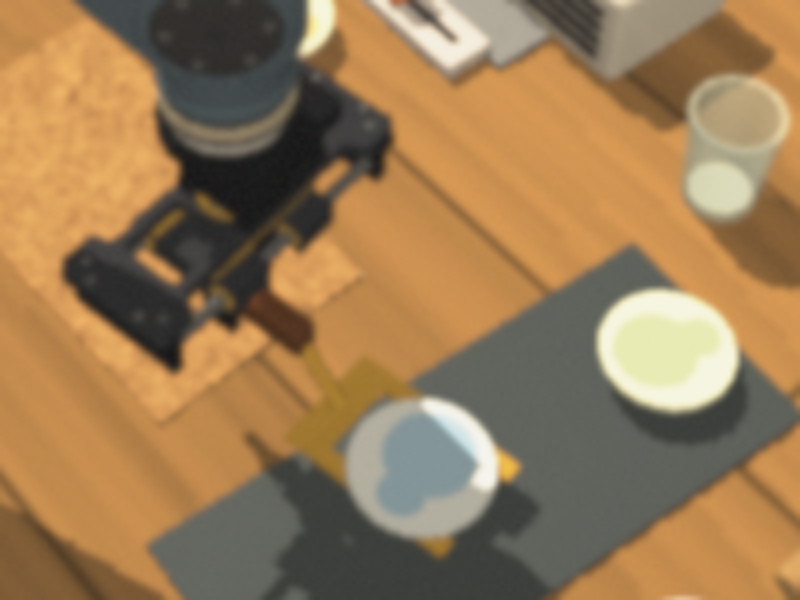

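Call:
play_rows:
  series:
    - [0,0,0.06,0,0,0,0]
    - [0,0,0.1,0,0,0,0]
    - [0,0,0.1,0,0,0,0]
    - [0,0,0.1,0,0,0,0]
    - [0,0,0.1,0,0,0,0]
    - [0,0,0.07,0,0,0,0]
    - [0,0,0.04,0,0,0,0]
    - [0,0,0.03,0,0,0,0]
    - [0,0,0.03,0,0,0,0]
    - [0,0,0.03,0,0,0,0]
    - [0,0,0.03,0,0,0,0]
    - [0,0,0.03,0,0,0,0]

```text
time: 26.35
position: [0.3968, -0.1799, 0.0636]
tool_rot: [-0.455, -0.542, 0.542, 0.454]
ft_force: [0.4, -0.5, -0.5]
grip_width: 0.0154
```

Run:
```python
from h import *
snap('side','s13.png',(250,220,450,370),4)
st(); print(p2w('top',(428.7,291.7),.092))
```

```text
t 26.4 pos [ 0.3965 -0.1797  0.0632] f [ 0.8  0.5 -1.3] w 0.0154
x [-0.174  0.985 -0.   ] y [ 0. -0. -1.] z [-0.985 -0.174 -0.   ]
[[ 0.41860407 -0.31942505  0.092     ]]
```

View pics/s13.png

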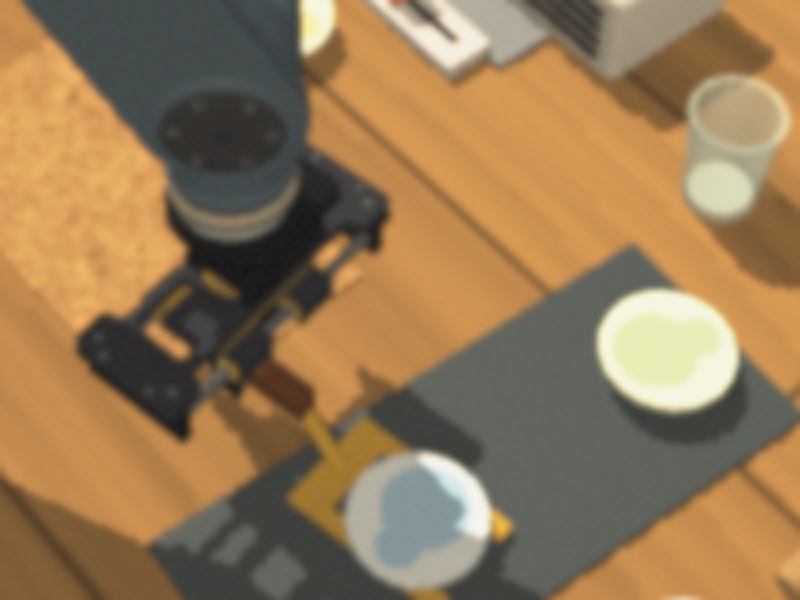

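Call:
play_rows:
  series:
    - [0,0.03,0,0,0,0,0]
    - [0,0.06,0,0,0,0,0]
    - [0,0.08,0,0,0,0,0]
    - [0,0.09,0,0,0,0,0]
    - [0,0.1,0,0,0,0,0]
    - [0,0.1,0,0,0,0,0]
    - [0,0.1,0,0,0,0,0]
    - [0,0.1,0,0,0,0,0]
    - [0,0.1,0,0,0,0,0]
    - [0,0.1,0,0,0,0,0]
    - [0,0.08,0,0,0,0,0]
    - [0,0,0,0,0,0,0]

```text
time: 27.4
position: [0.3788, -0.085, 0.0636]
tool_rot: [-0.453, -0.542, 0.542, 0.455]
ft_force: [0.3, -0.4, -1.7]
grip_width: 0.0152
```

Run:
```python
from h import *
im=snap('top','t14.png',(230,170,480,345),3.2)
disc(282,223,im);disc(425,217,im)
plan(appr((.6064,.0443),-35,.09,.135),145)
```

```text
disc px [281.7 223. ] area 834 [33 33] [0.6066 0.0443 0.024 ]
disc px [424.5 216.9] area 831 [32 33] [ 0.6159 -0.331   0.024 ]
t 27.45 pos [ 0.3796 -0.086   0.0636] f [ 0.2  0.4 -1.3] w 0.0159
x [-0.176  0.984  0.001] y [-0.001  0.    -1.   ] z [-0.984 -0.176  0.001]
world d [0.0412 0.2603 0.0714] tool units total [ 2.49  -0.714 -0.863] dist 0.273
turn y total units (cw+) -0.2493 deg 44.87
tilt rotvec world [-0.0004 -0.0007 -0.    ]  in tool units [-0.0002  0.      0.0002] q [-0.51  0.63  2.16 -0.    0.36  2.45]
```

View pics/t14.png

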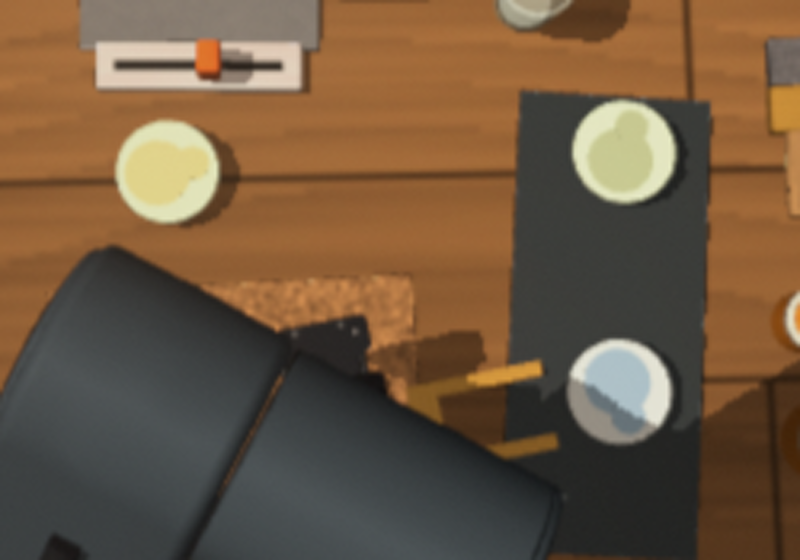

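Call:
play_rows:
  series:
    - [0,0,-0.1,0,0,0,0]
    - [0,0,-0.2,0,0,0,0]
    - [0,0,-0.2,0,0,0,0]
    - [0,0,-0.21,0,0,0,0]
    - [0,0,0,0,0,-0.03,0]
    - [0,0,0,0,0,-0.035,0]
    - [0,0,0,0,0,-0.035,0]
    - [0,0,0,0,0,-0.035,0]
    - [0,0,0,0,0,-0.035,0]
    - [0,0,0,0,0,-0.035,0]
    - [0,0,0,0,0,-0.035,0]
    - [0,0,0,0,0,-0.01,0]

```text
time: 28.45
position: [0.3804, -0.0876, 0.1346]
tool_rot: [-0.211, -0.675, 0.675, 0.211]
ft_force: [0.8, -0.2, -1.9]
grip_width: 0.0154
```

Run:
```python
from h import *
plan(appr((.6064,.0443),-35,.09,.135)+[.0025,.0036,0],145)
```

```text
t 28.45 pos [ 0.3804 -0.0876  0.1346] f [ 0.8 -0.2 -1.9] w 0.0154
x [-0.822  0.57  -0.001] y [ 0.001 -0.    -1.   ] z [-0.57  -0.822  0.   ]
world d [0.043  0.2654 0.0004] tool units total [ 1.16  -0.005 -2.426] dist 0.269
turn y total units (cw+) 0.0014 deg -0.24
tilt rotvec world [0.0005 0.0006 0.    ]  in tool units [-0.     -0.     -0.0003] q [-0.51  0.45  2.11 -0.    0.58  1.66]
```

Call:
play_rows:
  series:
    - [0,0.097,0,-0.202,0,0,0]
    - [0,0.097,0,-0.202,0,0,0]
    - [0,0.097,0,-0.202,0,0,0]
    - [0,0.097,0,-0.202,0,0,0]
    - [0,0.097,0,-0.202,0,0,0]
    - [0,0.097,0,-0.202,0,0,0]
    - [0,0.097,0,-0.202,0,0,0]
    - [0,0.097,0,-0.202,0,0,0]
    - [0,0.097,0,-0.202,0,0,0]
    - [0,0.097,0,-0.202,0,0,0]
    - [0,0.097,0,-0.202,0,0,0]
    - [0,0.093,0,-0.202,0,0,0]

```text
time: 29.45
position: [0.4243, 0.179, 0.1345]
tool_rot: [0.213, 0.674, -0.674, -0.212]
ft_force: [-0.3, 0.5, -1.4]
grip_width: 0.0154
```

Call:
play_rows:
  series:
    - [0,0,0.15,0,0,0,0]
    - [0,0,0.2,0,0,0,0]
    - [0,0,0.2,0,0,0,0]
    - [0,0,0.15,0,0,0,0]
    - [0,0,0.05,0,0,0,0]
    - [0,0,0,0,0,0,0]

```text
time: 29.95
position: [0.4236, 0.1777, 0.0584]
tool_rot: [-0.212, -0.674, 0.675, 0.213]
ft_force: [0.2, -0.1, -1.6]
grip_width: 0.0155
```

Run:
```python
from h import *
im=snap('top','t15.png',(170,180,370,330),4)
plan(appr((.6064,.0443),-35,.09,.059),145)
disc(282,223,im)
```

```text
t 30.0 pos [0.424  0.1778 0.0592] f [ 0.2  0.3 -1.5] w 0.0153
x [-0.819  0.573  0.001] y [-0.001 -0.    -1.   ] z [-0.573 -0.819  0.001]
world d [-0.0031 -0.0036 -0.0002] tool units total [0.005 0.002 0.048] dist 0.005
turn y total units (cw+) 0.0 deg -0.01
tilt rotvec world [ 0.0002 -0.0009  0.    ]  in tool units [-0.0002 -0.      0.0002] q [ 0.15  0.66  1.99 -0.    0.5   2.33]
disc px [281.7 223. ] area 830 [33 33] [0.6066 0.0443 0.024 ]
```

View pics/t15.png

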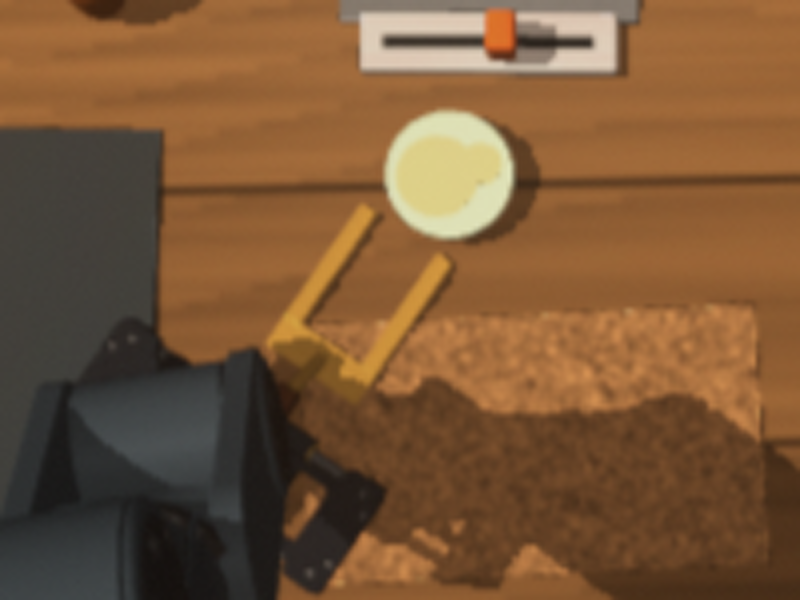

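Run:
```python
from h import *
tips((.6066,.0443),-35,[(170+369/4,180+208/4),(170+444/4,180+260/4)])
```

```text
tip mid [0.5681 0.0721] meas yaw -35.9 width 0.0603 advance(mm to cx135) 87.4 left shift mm -0.7
```

Call:
play_rows:
  series:
    - [0,0,0,0.007,0,0,0]
    - [0,-0.05,0,0,0,0,0]
    - [0,-0.08,0,0,0,0,0]
    - [0,-0.09,0,0,0,0,0]
    - [0,-0.1,0,0,0,0,0]
    - [0,-0.1,0,0,0,0,0]
    - [0,-0.1,0,0,0,0,0]
    - [0,-0.1,0,0,0,0,0]
    - [0,-0.1,0,0,0,0,0]
    - [0,-0.09,0,0,0,0,0]
    - [0,-0.06,0,0,0,0,0]
    - [0,0,0,0,0,0,0]

```text
time: 31.0
position: [0.4967, 0.1268, 0.0596]
tool_rot: [0.214, 0.675, -0.674, -0.212]
ft_force: [0.8, 0.1, -1.2]
grip_width: 0.0154
```

Run:
```python
from h import *
im=snap('top','t16.png',(170,180,370,330),4)
st()
```

```text
t 31.05 pos [0.4954 0.1272 0.0595] f [-1.   0.3 -1.1] w 0.0157
x [-0.819  0.574 -0.   ] y [ 0.  0. -1.] z [-0.574 -0.819 -0.   ]
```

View pics/t16.png

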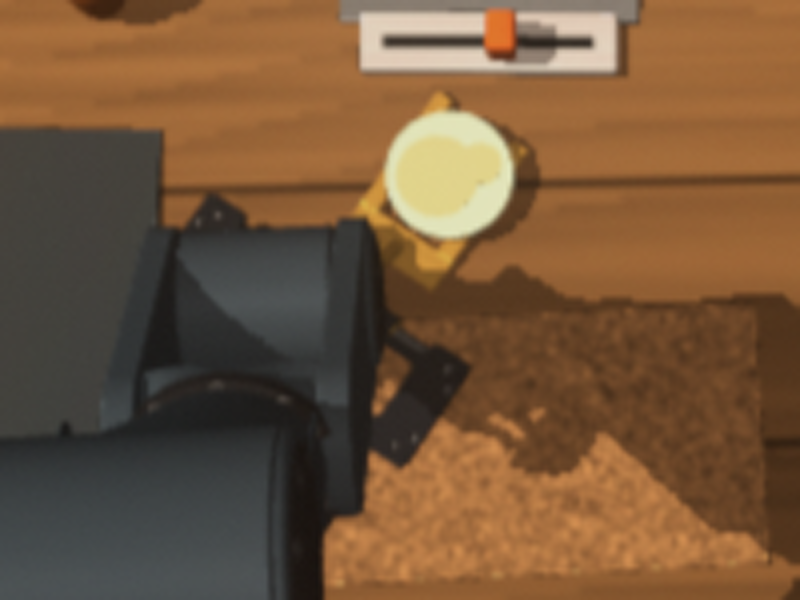

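Straddled as before. Lift.

Call:
play_rows:
  series:
    - [0,0,-0.04,0,0,0,0]
    - [0,0,-0.03,0,0,0,0]
    - [0,0,-0.03,0,0,0,0]
    - [0,0,-0.05,0,0,0,0]
    - [0,0,-0.08,0,0,0,0]
    - [0,0,-0.1,0,0,0,0]
    - [0,0,-0.1,0,0,0,0]
    - [0,0,-0.1,0,0,0,0]
    - [0,0,-0.1,0,0,0,0]
    - [0,0,-0.08,0,0,0,0]
    - [0,0,-0.04,0,0,0,0]
    - [0,0,0,0,0,0,0]

```text
time: 32.05
position: [0.4955, 0.1277, 0.1359]
tool_rot: [0.213, 0.675, -0.674, -0.212]
ft_force: [0.3, 1.0, -2.7]
grip_width: 0.0157
```

Run:
```python
from h import *
im=snap('top','t17.png',(170,180,470,330),2.6)
plan(appr((.518,-.321),-80,0,.134),100)
```

```text
t 32.1 pos [0.4951 0.1276 0.1352] f [-0.7  0.6 -2.5] w 0.0158
x [-0.819  0.573 -0.001] y [ 0.001  0.    -1.   ] z [-0.573 -0.819 -0.001]
world d [-0.0008 -0.3142 -0.0012] tool units total [-1.794  0.012  2.579] dist 0.314
turn y total units (cw+) 0.2502 deg -45.03
tilt rotvec world [-0.      0.0013  0.    ]  in tool units [ 0.0002  0.     -0.0003] q [ 0.03  0.55  1.82 -0.    0.77  2.21]
```

View pics/t17.png

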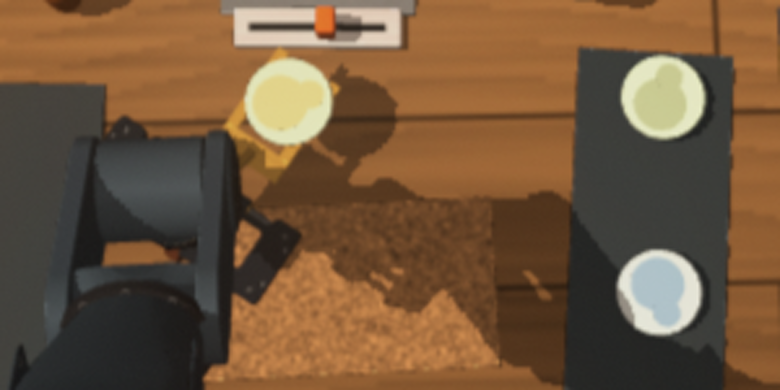

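Call:
play_rows:
  series:
    - [0,-0.026,0,0.041,0,0,0]
    - [0,-0.0645,0,0.0925,0,0,0]
    - [0,-0.0645,0,0.0925,0,0,0]
    - [0,-0.0645,0,0.0925,0,0,0]
    - [0,-0.0645,0,0.0925,0,0,0]
    - [0,-0.0645,0,0.0925,0,0,0]
    - [0,-0.0645,0,0.0925,0,0,0]
    - [0,-0.0645,0,0.0925,0,0,0]
    - [0,-0.0645,0,0.0925,0,0,0]
    - [0,-0.0645,0,0.0925,0,0,0]
    - [0,-0.0645,0,0.0925,0,0,0]
    - [0,-0.0645,0,0.0925,0,0,0]

```text
time: 33.1
position: [0.4944, -0.0024, 0.1346]
tool_rot: [-0.212, -0.674, 0.674, 0.212]
ft_force: [-0.1, -0.2, -3.3]
grip_width: 0.0149
```

Call:
play_rows:
  series:
    - [0,-0.0645,0,0.0925,0,0,0]
    - [0,-0.0645,0,0.0925,0,0,0]
    - [0,-0.0645,0,0.0925,0,0,0]
    - [0,-0.0645,0,0.0925,0,0,0]
    - [0,-0.0645,0,0.0925,0,0,0]
    - [0,-0.0645,0,0.0925,0,0,0]
    - [0,-0.0645,0,0.0925,0,0,0]
    - [0,-0.0645,0,0.0925,0,0,0]
    - [0,-0.0645,0,0.0925,0,0,0]
    - [0,-0.0645,0,0.0925,0,0,0]
    - [0,-0.0645,0,0.0925,0,0,0]
    - [0,-0.0645,0,0.0925,0,0,0]

```text
time: 34.1
position: [0.4942, -0.1377, 0.1345]
tool_rot: [-0.212, -0.674, 0.674, 0.212]
ft_force: [0.3, 0.2, -3.0]
grip_width: 0.0153
```

Call:
play_rows:
  series:
    - [0,-0.0645,0,0.0925,0,0,0]
    - [0,-0.0645,0,0.0925,0,0,0]
    - [0,-0.0645,0,0.0925,0,0,0]
    - [0,-0.0645,0,0.0925,0,0,0]
    - [0,-0.026,0,0.041,0,0,0]
    - [0,0,0,0,0,0,0]

```text
time: 34.6
position: [0.4943, -0.1881, 0.1346]
tool_rot: [-0.213, -0.674, 0.674, 0.213]
ft_force: [0.4, 0.4, -3.1]
grip_width: 0.0155
```

Call:
play_rows:
  series:
    - [0,0,0,0,0,0.01,0]
    - [0,0,0,0,0,0.018,0]
    - [0,0,0,0,0,0.024,0]
    - [0,0,0,0,0,0.024,0]
    - [0,0,0,0,0,0.024,0]
    - [0,0,0,0,0,0.024,0]
    - [0,0,0,0,0,0.024,0]
    - [0,0,0,0,0,0.024,0]
    - [0,0,0,0,0,0.024,0]
    - [0,0,0,0,0,0.024,0]
    - [0,0,0,0,0,0.02,0]
    - [0,0,0,0,0,0.01,0]

```text
time: 35.6
position: [0.4938, -0.1857, 0.1345]
tool_rot: [0.455, 0.541, -0.541, -0.455]
ft_force: [-0.7, 0.0, -2.9]
grip_width: 0.0154
```

Run:
```python
from h import *
im=snap('top','t18.png',(330,170,530,320),4)
snap('side','s18.png',(250,220,450,370),4)
plan(appr((.518,-.321),-80,0,.134),100)
```

```text
t 35.7 pos [ 0.4938 -0.1858  0.1345] f [-0.   0.3 -2.2] w 0.0157
x [-0.175  0.985  0.001] y [-0.     0.001 -1.   ] z [-0.985 -0.175  0.   ]
world d [ 0.0005 -0.0007 -0.0005] tool units total [-0.008  0.005 -0.003] dist 0.001
turn y total units (cw+) 0.0004 deg -0.06
tilt rotvec world [-0.0007 -0.0003 -0.    ]  in tool units [-0.0001  0.      0.0002] q [-0.57  0.57  1.78  0.    0.8   2.39]
```

View pics/t18.png

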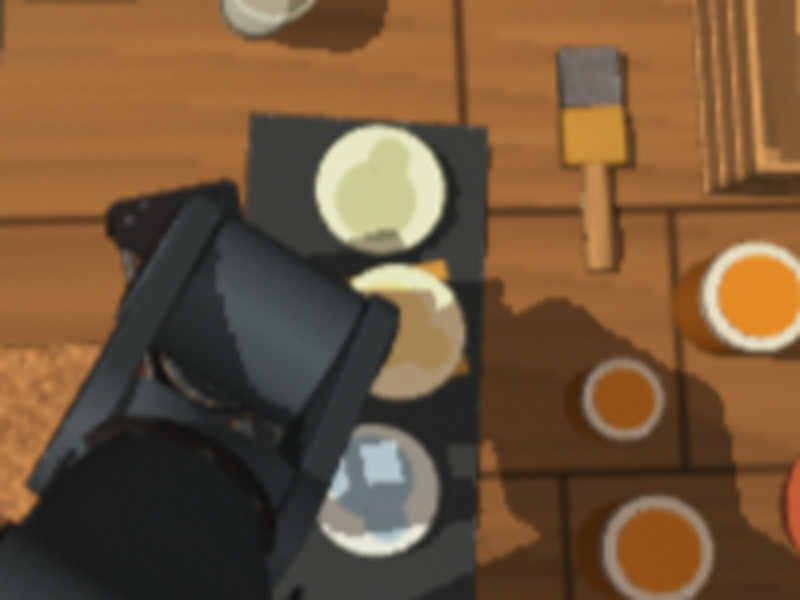

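View pics/s18.png

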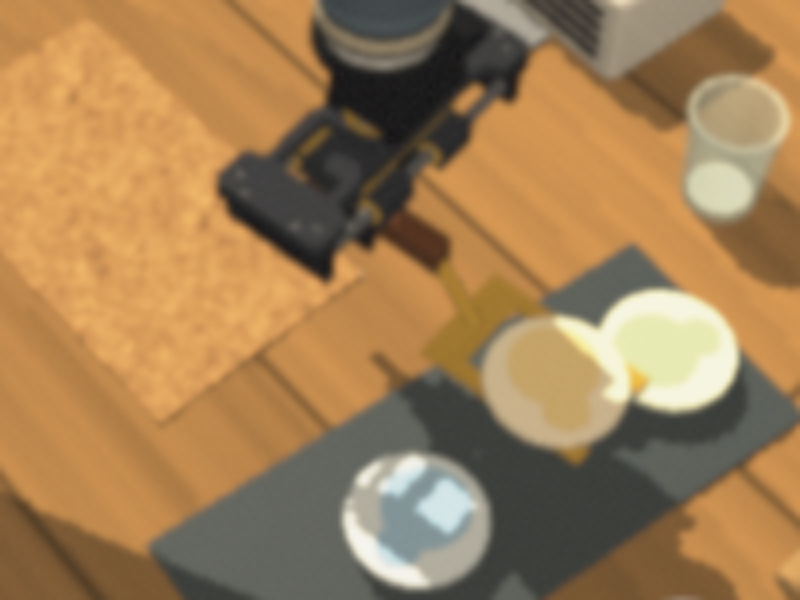

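Run:
```python
from h import *
print('cream',p2w('top',(330+398/4,170+331/4),.091)[0],'green',p2w('top',(330+381/4,170+189/4),.029)[0],'blue',p2w('top',(330+376/4,170+490/4),.029)[0])
print(p2w('side',(250+555/4,220+381/4),.091))
```

```text
cream [ 0.51520421 -0.32584899  0.091     ] green [ 0.61414508 -0.3319473   0.029     ] blue [ 0.41794279 -0.32028926  0.029     ]
[[ 0.51167189 -0.32663281  0.091     ]]
```

Call:
play_rows:
  series:
    - [0,0,0.06,0,0,0,0]
    - [0,0,0.1,0,0,0,0]
    - [0,0,0.1,0,0,0,0]
    - [0,0,0.1,0,0,0,0]
    - [0,0,0.1,0,0,0,0]
    - [0,0,0.06,0,0,0,0]
    - [0,0,0.04,0,0,0,0]
    - [0,0,0.03,0,0,0,0]
    - [0,0,0.03,0,0,0,0]
    - [0,0,0.03,0,0,0,0]
    - [0,0,0.03,0,0,0,0]
    - [0,0,0.03,0,0,0,0]

```text
time: 36.7
position: [0.4944, -0.1869, 0.0638]
tool_rot: [0.455, 0.542, -0.542, -0.454]
ft_force: [0.4, -0.1, -1.3]
grip_width: 0.0152
```

Run:
```python
from h import *
snap('side','s19.png',(250,220,450,370),4)
st()
```

```text
t 36.75 pos [ 0.4941 -0.1866  0.0632] f [-1.5 -0.1 -1. ] w 0.0155
x [-0.174  0.985 -0.   ] y [ 0. -0. -1.] z [-0.985 -0.174 -0.   ]
```

View pics/s19.png

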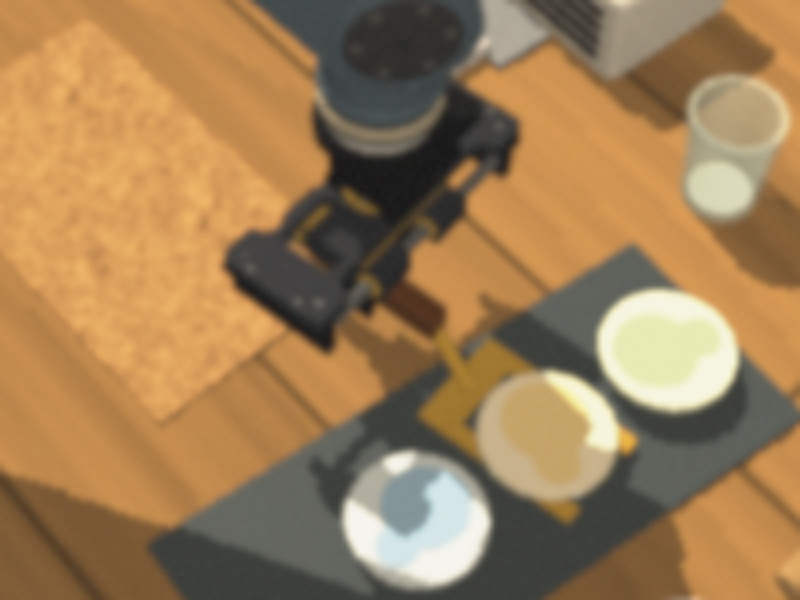

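Call:
play_rows:
  series:
    - [0,0.03,0,0,0,0,0]
    - [0,0.06,0,0,0,0,0]
    - [0,0.08,0,0,0,0,0]
    - [0,0.09,0,0,0,0,0]
    - [0,0.1,0,0,0,0,0]
    - [0,0.1,0,0,0,0,0]
    - [0,0.1,0,0,0,0,0]
    - [0,0.1,0,0,0,0,0]
    - [0,0.1,0,0,0,0,0]
    - [0,0.1,0,0,0,0,0]
    - [0,0.08,0,0,0,0,0]
    - [0,0,0,0,0,0,0]

```text
time: 37.75
position: [0.4765, -0.092, 0.0635]
tool_rot: [-0.453, -0.542, 0.542, 0.455]
ft_force: [-0.2, -0.2, -1.6]
grip_width: 0.0153
```

Call:
play_rows:
  series:
    - [0,0,-0.1,0,0,0,0]
    - [0,0,-0.2,0,0,0,0]
    - [0,0,-0.2,0,0,0,0]
    - [0,0,-0.2,0,0,0,0]
    - [0,0,-0.02,0,0,0,0]
    - [0,0,0,0,0,0,0]

```text
time: 38.25
position: [0.4788, -0.0949, 0.1371]
tool_rot: [0.456, 0.542, -0.541, -0.453]
ft_force: [-0.4, 0.2, -0.7]
grip_width: 0.0153
```

Run:
```python
from h import *
im=snap('top','t20.png')
snap('side','s20.png')
for a in [(425,217),(424,254),(424,292)]: disc(*a,im)
plan((.43,.05,.135),97)
```

```text
disc px [424.5 216.9] area 834 [32 33] [ 0.6159 -0.331   0.024 ]
disc px [424.  254.7] area 1407 [45 45] [ 0.5163 -0.3255  0.024 ]
disc px [422.7 292.2] area 828 [32 33] [ 0.4189 -0.318   0.024 ]
t 38.35 pos [ 0.4773 -0.0942  0.1353] f [ 0.5  0.3 -1.3] w 0.0155
x [-0.174  0.985  0.   ] y [-0.  0. -1.] z [-0.985 -0.174  0.   ]
world d [-0.0473  0.1442 -0.0003] tool units total [1.502 0.004 0.216] dist 0.152
turn y total units (cw+) 0.0167 deg -3.0
tilt rotvec world [-0.0001 -0.0003 -0.    ]  in tool units [-0.0001  0.      0.    ] q [-0.42  0.53  1.88 -0.    0.74  2.54]
```

View pics/t20.png

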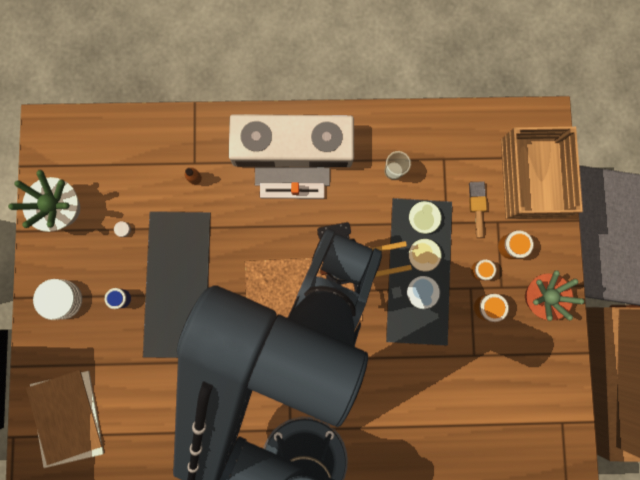

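View pics/s20.png

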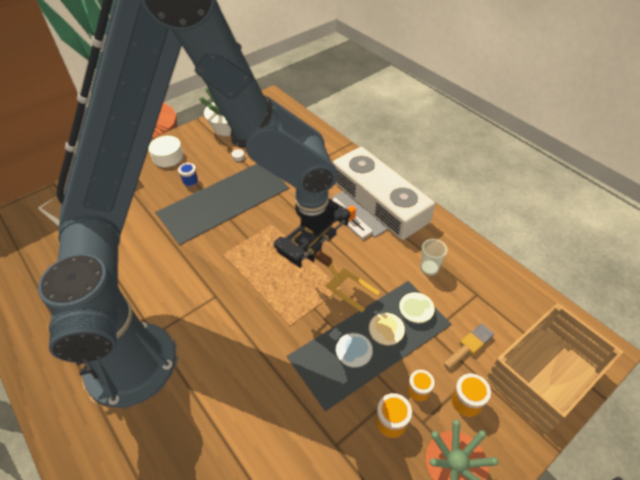

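Call:
play_rows:
  series:
    - [0,0,0,0,0,-0.034,0]
    - [0,0,0,0,0,-0.034,0]
    - [0,0,0,0,0,-0.034,0]
    - [0,0,0,0,0,-0.034,0]
    - [0,0,0,0,0,-0.034,0]
    - [0,0,0,0,0,-0.034,0]
    - [0,0,0,0,0,-0.034,0]
    - [0,0,0,0,0,-0.034,0]
    - [0,0,0,0,0,-0.034,0]
    - [0,0,0,0,0,-0.034,0]
    - [0,0,0,0,0,-0.034,0]
    - [0,0,0,0,0,-0.034,0]

```text
time: 39.35
position: [0.4767, -0.0938, 0.1341]
tool_rot: [0.037, 0.706, -0.706, -0.04]
ft_force: [0.2, -0.5, -2.7]
grip_width: 0.0156
```

Call:
play_rows:
  series:
    - [0,0,0,0,0,-0.034,0]
    - [0,0,0,0,0,-0.034,0]
    - [0,0,0,0,0,-0.034,0]
    - [0,0,0,0,0,-0.034,0]
    - [0,0,0,0,0,-0.034,0]
    - [0,0,0,0,0,-0.034,0]
    - [0,0,0,0,0,-0.034,0]
    - [0,0,0,0,0,-0.034,0]
    - [0,0,0,0,0,-0.034,0]
    - [0,0,0,0,0,-0.034,0]
    - [0,0,0,0,0,-0.034,0]
    - [0,0,0,0,0,-0.034,0]

```text
time: 40.35
position: [0.4768, -0.0938, 0.1342]
tool_rot: [-0.392, 0.59, -0.588, 0.391]
ft_force: [0.3, -0.2, -1.5]
grip_width: 0.0155
```

Run:
```python
from h import *
plan((.432,-.073,.0575),-93)
```

```text
t 40.35 pos [ 0.4768 -0.0938  0.1342] f [ 0.3 -0.2 -1.5] w 0.0155
x [-0.387 -0.922  0.   ] y [-0.003  0.001 -1.   ] z [ 0.922 -0.387 -0.003]
world d [-0.0448  0.0208 -0.0767] tool units total [-0.018  0.768 -0.491] dist 0.091
turn y total units (cw+) -0.11 deg 19.79
tilt rotvec world [-0.0011 -0.0028 -0.    ]  in tool units [ 0.0009 -0.      0.    ] q [-0.42  0.53  1.88 -0.    0.74 -0.03]
```

Call:
play_rows:
  series:
    - [0,0,0,-0.1,0,0,0]
    - [0,0,0,-0.15,0,0,0]
    - [0,-0.018,0,-0.15,0,0,0]
    - [0,0,0,-0.091,0,0,0]
    - [0,0,0,0,0,-0.03,0]
    - [0,0,0,0,0,-0.03,0]
    - [0,0,0,0,0,-0.03,0]
    - [0,0,0,0,0,-0.02,0]
    - [0,0,0.2,0,0,0,0]
    - [0,0,0.2,0,0,0,0]
    - [0,0,0.15,0,0,0,0]
    - [0,0,0.05,0,0,0,0]

```text
time: 41.35
position: [0.4316, -0.0725, 0.0736]
tool_rot: [-0.486, 0.516, -0.513, 0.484]
ft_force: [1.0, 0.6, -1.6]
grip_width: 0.0155
```

Run:
```python
from h import *
plan((.432,-.073,.0555),-93)
snap('top','t21.png',(220,230,400,350),4.4)
print(spat2w([(.175,.03,0),(.175,-.03,0),(-.05,0,.034)]).round(3))
```

```text
t 41.35 pos [ 0.4316 -0.0725  0.0736] f [ 1.   0.6 -1.6] w 0.0155
x [-0.059 -0.998 -0.001] y [-0.004  0.002 -1.   ] z [ 0.998 -0.059 -0.004]
world d [ 0.0004 -0.0005 -0.0181] tool units total [0.005 0.181 0.005] dist 0.018
turn y total units (cw+) -0.0022 deg 0.4
tilt rotvec world [-0.0017 -0.0038 -0.    ]  in tool units [ 0.0012 -0.     -0.0005] q [-0.42  0.62  2.03 -0.    0.49 -0.36]
[[ 0.412  0.104  0.022]
 [ 0.472  0.1    0.021]
 [ 0.429 -0.122  0.055]]
```

View pics/t21.png

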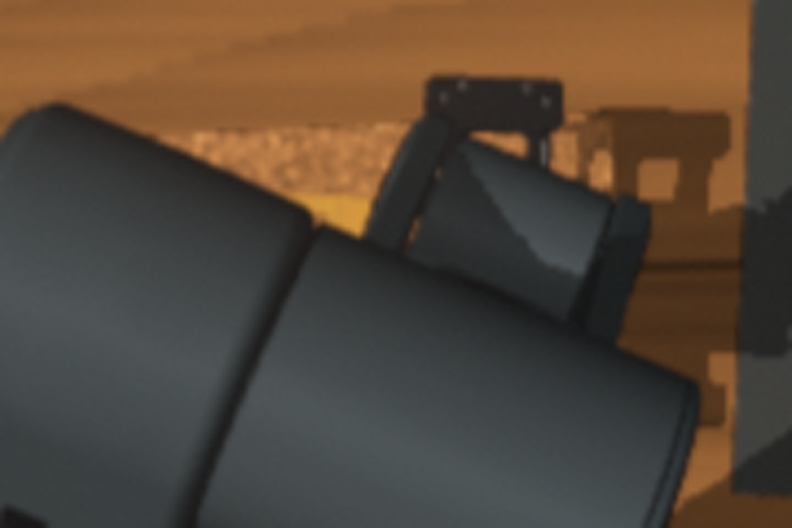

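Call:
play_rows:
  series:
    - [0,0,0.06,0,0,0,0]
    - [0,0,0.05,0,0,0,0]
    - [0,0,0.03,0,0,0,0]
    - [0,0,0.02,0,0,0,0]
    - [0,0,0.01,0,0,0,0]
    - [0,0,0,0,0,0,0]
    - [0,0,0,0,0,0,0]

```text
time: 41.98
position: [0.4333, -0.0731, 0.0588]
tool_rot: [0.485, -0.514, 0.514, -0.486]
ft_force: [0.0, -0.2, -1.9]
grip_width: 0.0153
```

Run:
```python
from h import *
st()
```

```text
t 41.98 pos [ 0.4333 -0.0731  0.0588] f [ 0.  -0.2 -1.9] w 0.0153
x [-0.057 -0.998  0.   ] y [ 0. -0. -1.] z [ 0.998 -0.057  0.   ]
```

Call:
play_rows:
  series:
    - [0,0,0.015,0,0,0,0]
    - [0,0,0.01,0,0,0,0]
    - [0,0,0.005,0,0,0,0]
    - [0,0,0,0,0,0,0]
    - [0,0,0,0,0,0,0]

```text
time: 42.4
position: [0.4332, -0.0731, 0.0556]
tool_rot: [0.485, -0.514, 0.514, -0.485]
ft_force: [0.2, 0.5, -1.0]
grip_width: 0.0154
```

Run:
```python
from h import *
st()
snap('side','s22.png',(200,180,400,330),4)
```

```text
t 42.4 pos [ 0.4332 -0.0731  0.0556] f [ 0.2  0.5 -1. ] w 0.0154
x [-0.057 -0.998  0.   ] y [ 0. -0. -1.] z [ 0.998 -0.057  0.   ]
```

View pics/s22.png

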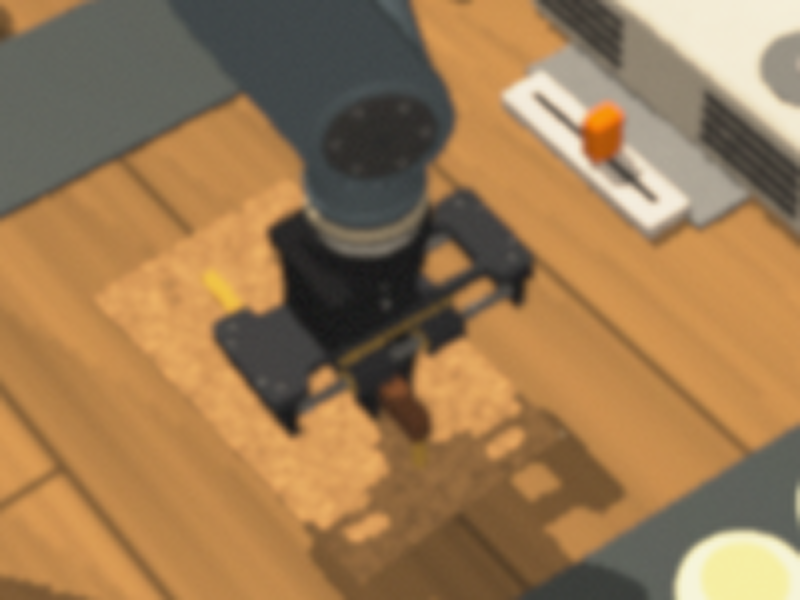

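Call:
play_rows:
  series:
    - [0.2,0,0,0,0,0,0]
    - [0.3,0,0,0,0,0,0]
    - [0.5,0,0,0,0,0,0]
    - [0.6,0,0,0,0,0,0]
    - [0.6,0,0,0,0,0,0]
    - [0.6,0,0,0,0,0,0]
    - [0.6,0,-0.05,0,0,0,0]
    - [0.6,0,-0.15,0,0,0,0]
    - [0.6,0,-0.2,0,0,0,0]
    - [0.6,0,-0.3,0,0,0,0]
    - [0.6,0,-0.3,0,0,0,0]
    - [0.6,0,0,0,0,0,0]

```text
time: 43.45
position: [0.4357, -0.074, 0.16]
tool_rot: [0.484, -0.511, 0.517, -0.487]
ft_force: [0.1, -0.3, -0.4]
grip_width: 0.0521
```

Run:
```python
from h import *
st()
im=snap('top','t23.png',(220,120,470,320),3)
snap('side','s23.png',(200,160,440,340),3.3)
o=im[:,:,0].astype(int)-im[:,:,2]; m=((o>110)&(im[:,:,0]>180)).astype(np.uint8)[170:210,250:340]
ys,xs=np.nonzero(m); print(len(xs), xs.min()+250,xs.max()+250,ys.min()+170,ys.max()+170)
```

```text
t 43.45 pos [ 0.4357 -0.074   0.16  ] f [ 0.1 -0.3 -0.4] w 0.0521
x [-0.057 -0.998  0.003] y [ 0.009 -0.004 -1.   ] z [ 0.998 -0.057  0.009]
66 291 297 182 191
```

View pics/t23.png

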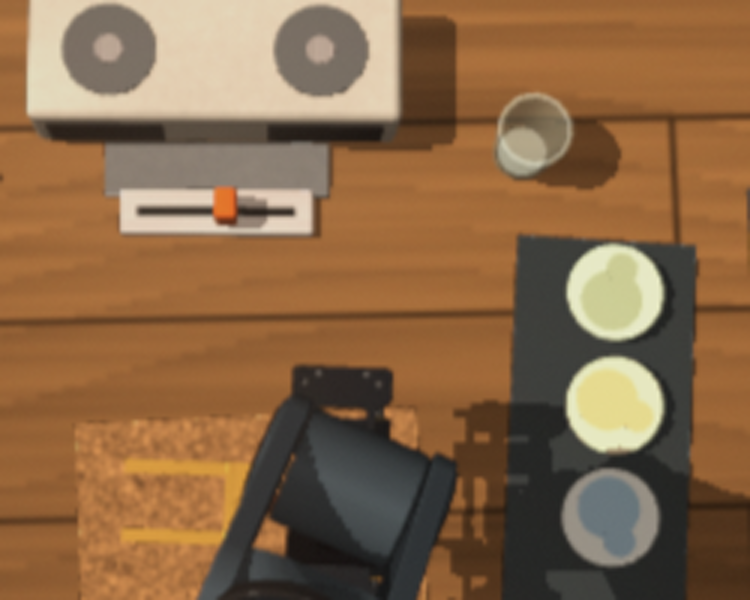

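View pics/s23.png

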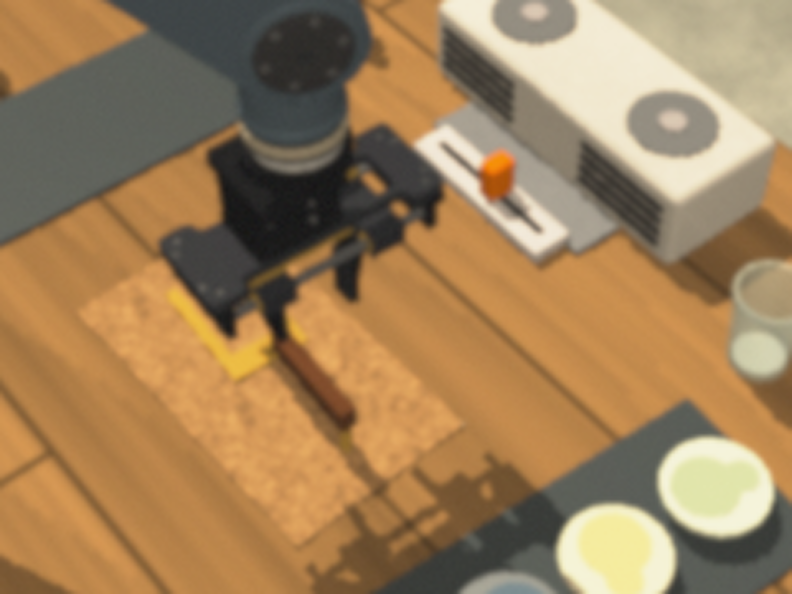

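Call:
play_rows:
  series:
    - [0,0,-0.1,0,0,0.034,0]
    - [0,0,-0.1,0,0,0.034,0]
    - [0,0,0,0,0,0.034,0]
    - [0,0,0,0,0,0.034,0]
    - [0,0,0,0,0,0.034,0]
    - [0,0,0,0,0,0.034,0]
    - [0,0,0,0,0,0.034,0]
    - [0,0,0,0,0,0.034,0]
    - [0,0,0,0,0,0.034,0]
    - [0,0,0,0,0,0.034,0]
    - [0,0,0,0,0,0.034,0]
    - [0,0,0,0,0,0.034,0]
  grip_force: 20

```text
time: 44.55
position: [0.4321, -0.0726, 0.1742]
tool_rot: [-0.081, 0.703, -0.702, 0.079]
ft_force: [-0.7, -0.6, 0.4]
grip_width: 0.0009
```

Run:
```python
from h import *
g=p2w('top',(220+225/3,120+203/3),.055)[0]
tr=p2w('top',[(220+120/3,120+190/3),(220+313/3,120+189/3),(220+120/3,120+233/3),(220+313/3,120+233/3)],.014)
print('grip',g.round(4),'side',p2w('side',(200+499/3.3,160+160/3.3),.055).round(4)); print(tr.round(4),tr.mean(0).round(4))
b=p2w('top',[(220+28/3,120+115/3),(220+400/3,120+118/3)],.085); print('housing front top',b.round(3))
plan((.693,.055,.16),180)
```

```text
grip [0.6936 0.0073 0.055 ] side [[0.6947 0.0068 0.055 ]]
[[ 0.7155  0.1009  0.014 ]
 [ 0.7134 -0.0698  0.014 ]
 [ 0.6769  0.1012  0.014 ]
 [ 0.6738 -0.069   0.014 ]] [0.6949 0.0158 0.014 ]
housing front top [[ 0.766  0.172  0.085]
 [ 0.758 -0.143  0.085]]
t 44.55 pos [ 0.4321 -0.0726  0.1742] f [-0.7 -0.6  0.4] w 0.0009
x [-0.975 -0.224  0.003] y [-0.003  0.001 -1.   ] z [ 0.224 -0.975 -0.002]
world d [ 0.2609  0.1276 -0.0142] tool units total [-2.83   0.135 -0.658] dist 0.291
turn y total units (cw+) 0.072 deg -12.96
tilt rotvec world [-0.0015 -0.0033 -0.    ]  in tool units [0.0007 0.     0.0009] q [-0.42  0.41  1.96 -0.    0.78  0.92]
```

Call:
play_rows:
  series:
    - [0,-0.283,0.01,-0.066,0,0,0]
    - [0,-0.283,0.01,-0.066,0,0,0]
    - [0,-0.283,0.01,-0.066,0,0,0]
    - [0,-0.283,0.01,-0.066,0,0,0]
    - [0,-0.283,0.01,-0.066,0,0,0]
    - [0,-0.283,0.01,-0.066,0,0,0]
    - [0,-0.283,0.01,-0.066,0,0,0]
    - [0,-0.283,0.01,-0.066,0,0,0]
    - [0,-0.283,0.01,-0.066,0,0,0]
    - [0,-0.283,0.01,-0.066,0,0,0]
    - [0,0,0,0,0,0.034,0]
    - [0,0,0,0,0,0.034,0]

```text
time: 45.55
position: [0.6937, 0.0572, 0.1626]
tool_rot: [-0.006, 0.707, -0.707, 0.004]
ft_force: [-0.4, 0.1, -0.4]
grip_width: 0.0005
```

Run:
```python
from h import *
plan((.693,.055,.06),180)
snap('side','s24.png',(240,120,440,270),4)
```

```text
t 45.55 pos [0.6937 0.0572 0.1626] f [-0.4  0.1 -0.4] w 0.0005
x [-1.    -0.014  0.003] y [-0.003  0.    -1.   ] z [ 0.014 -1.    -0.   ]
world d [-0.0007 -0.0022 -0.1026] tool units total [0.004 1.026 0.023] dist 0.103
turn y total units (cw+) 0.0046 deg -0.83
tilt rotvec world [-0.0003 -0.0031 -0.    ]  in tool units [ 0.0001 -0.      0.001 ] q [-0.08  0.72  1.31  0.    1.12  1.48]
```

View pics/s24.png

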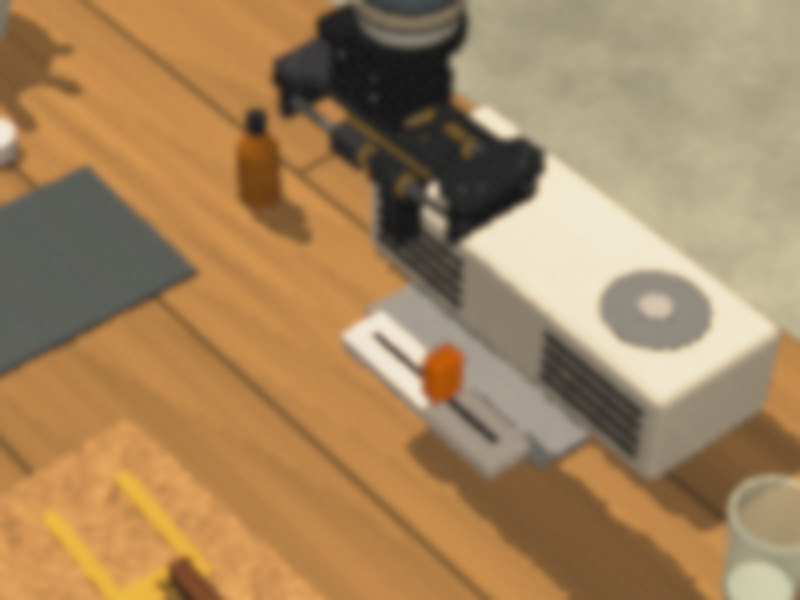

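Call:
play_rows:
  series:
    - [0,0,0.2,0,0,0,0]
    - [0,0,0.25,0,0,0,0]
    - [0,0,0.25,0,0,0,0]
    - [0,0,0.2,0,0,0,0]
    - [0,0,0.1,0,0,0,0]
    - [0,0,0.04,0,0,0,0]
    - [0,0,0,0,0,0,0]

```text
time: 46.18
position: [0.6924, 0.0561, 0.0598]
tool_rot: [-0.008, 0.707, -0.707, 0.006]
ft_force: [0.0, 0.1, 0.3]
grip_width: 0.0
```

Call:
play_rows:
  series:
    - [0,0,0,0.05,0,0,0]
    - [0,0,0,0.06,0,0,0]
    - [0,0,0,0.06,0,0,0]
    - [0,0,0,0.06,0,0,0]
    - [0,0,0,0.06,0,0,0]
    - [0,0,0,0.06,0,0,0]
    - [0,0,0,0.06,0,0,0]
    - [0,0,0,0.06,0,0,0]
    - [0,0,0,0.06,0,0,0]
    - [0,0,0,0.06,0,0,0]

```text
time: 47.02
position: [0.6942, -0.0033, 0.0615]
tool_rot: [-0.007, 0.707, -0.707, 0.006]
ft_force: [-0.5, 2.4, 0.7]
grip_width: 0.0003
```

Run:
```python
from h import *
st()
snap('side','s25.png',(240,120,440,270),4)
```

```text
t 47.02 pos [ 0.6942 -0.0033  0.0615] f [-0.5  2.4  0.7] w 0.0003
x [-1.    -0.018  0.001] y [-0.001  0.    -1.   ] z [ 0.018 -1.    -0.   ]
```

View pics/s25.png

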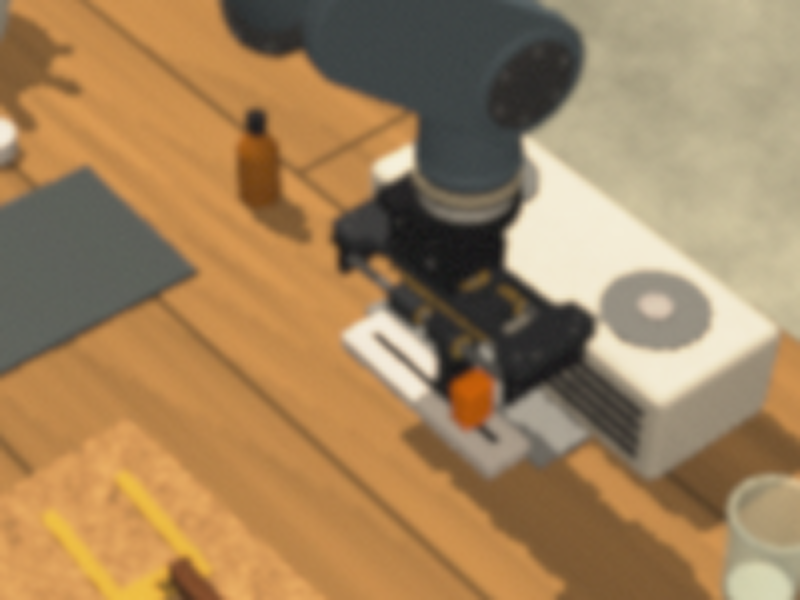

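Call:
play_rows:
  series:
    - [0,0,0,0.04,0,0,0]
    - [0,0,0,0.03,0,0,0]
    - [0,0,0,0.03,0,0,0]
    - [0,0,0,0.03,0,0,0]
    - [0,0,0,0,0,0,0]

```text
time: 47.48
position: [0.6945, -0.0165, 0.0613]
tool_rot: [0.006, -0.707, 0.707, -0.006]
ft_force: [-0.3, 0.6, 0.4]
grip_width: 0.0005
```

Call:
play_rows:
  series:
    - [0,0,0,0.02,0,0,0]
    - [0,0,0,0.02,0,0,0]
    - [0,0,0,0,0,0,0]
    - [0,0,0,0,0,0,0]

```text
time: 47.82
position: [0.695, -0.0201, 0.0615]
tool_rot: [0.006, -0.707, 0.707, -0.007]
ft_force: [0.6, 0.4, 0.7]
grip_width: 0.0008
```

Call:
play_rows:
  series:
    - [0,0,0,0.02,0,0,0]
    - [0,0,0,0.02,0,0,0]
    - [0,0,0,0,0,0,0]

```text
time: 48.07
position: [0.695, -0.0212, 0.0616]
tool_rot: [-0.006, 0.709, -0.705, 0.006]
ft_force: [1.7, 8.2, -0.1]
grip_width: 0.0004
```

Call:
play_rows:
  series:
    - [0,0,0,0.02,0,0,0]
    - [0,0,0,0.02,0,0,0]
    - [0,0,0,0,0,0,0]

```text
time: 48.32
position: [0.6949, -0.0217, 0.0617]
tool_rot: [-0.005, 0.711, -0.703, 0.005]
ft_force: [1.1, 15.7, 0.8]
grip_width: 0.0007
```

Call:
play_rows:
  series:
    - [0,0,0,0.02,0,0,0]
    - [0,0,0,0.02,0,0,0]
    - [0,0,0,0,0,0,0]

```text
time: 48.57
position: [0.6949, -0.0221, 0.0618]
tool_rot: [-0.005, 0.713, -0.702, 0.005]
ft_force: [2.5, 24.8, 2.2]
grip_width: 0.0004
```

Run:
```python
from h import *
st()
snap('side','s26.png',(240,120,440,270),4)
```

```text
t 48.57 pos [ 0.6949 -0.0221  0.0618] f [ 2.5 24.8  2.2] w 0.0004
x [-1.    -0.014 -0.   ] y [ 0.     0.015 -1.   ] z [ 0.014 -1.    -0.015]
```

View pics/s26.png

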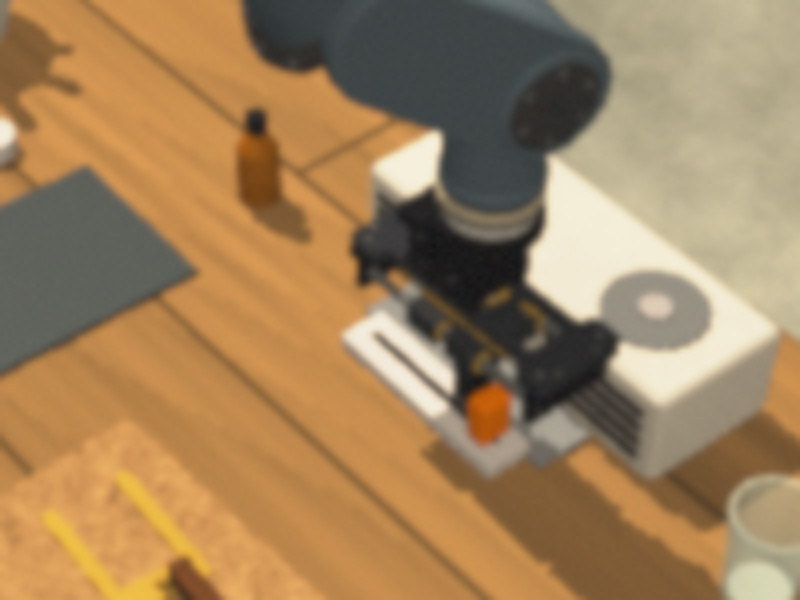

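Call:
play_rows:
  series:
    - [0,0,0,-0.05,0,0,0]
    - [0,0,0,-0.1,0,0,0]
    - [0,0,0,-0.15,0,0,0]
    - [0,0,-0.2,0,0,0,0]
    - [0,0,-0.3,0,0,0,0]
    - [0,0,-0.3,0,0,0,0]
    - [0,0,-0.3,0,0,0,0]
    - [0,0.2,-0.1,-0.2,0,0,0]
    - [0,0.25,0,-0.25,0,0,0]
    - [0,0.25,0,-0.3,0,0,0]
    - [0,0.25,0,-0.3,0,0,0]
    - [0,0.1,0,-0.1,0,0,0]

```text
time: 49.62
position: [0.5831, 0.1145, 0.1817]
tool_rot: [-0.009, 0.707, -0.707, 0.006]
ft_force: [-0.2, 0.0, -0.2]
grip_width: 0.0003
```

Call:
play_rows:
  series:
    - [0,0.2,0,-0.25,0,0,0]
    - [0,0.25,0,-0.3,0,0,0]
    - [0,0.25,0,-0.3,0,0,0]
    - [0,0.1,0,-0.3,0,0,0]
    - [0,0,0,-0.3,0,0,0]
    - [0,0,0,-0.3,0,0,0]
    - [0,0,0,-0.2,0,0,0]
    - [0,0,0,0,0,0,0]

```text
time: 50.28
position: [0.5046, 0.3085, 0.1822]
tool_rot: [-0.006, 0.708, -0.706, 0.009]
ft_force: [0.2, -0.3, -0.1]
grip_width: 0.0004
```

Run:
```python
from h import *
st()
im=snap('top','t27.png')
cv2.imwrite('pics/t27c.png',cv2.resize(im[160:350,225:475],None,fx=3.2,fy=3.1,interpolation=cv2.INTER_CUBIC)[:,:,::-1])
snap('side','s27.png')
for a in [(425,217),(424,255),(424,292)]: disc(*a,im)
```

```text
t 50.28 pos [0.5046 0.3085 0.1822] f [ 0.2 -0.3 -0.1] w 0.0004
x [-1.    -0.022 -0.004] y [ 0.004  0.002 -1.   ] z [ 0.022 -1.    -0.002]
disc px [424.5 216.9] area 830 [32 33] [ 0.6159 -0.331   0.024 ]
disc px [424.3 254.6] area 843 [32 33] [ 0.5164 -0.3264  0.024 ]
disc px [423. 292.] area 878 [33 33] [ 0.4192 -0.3188  0.024 ]
```

View pics/t27.png

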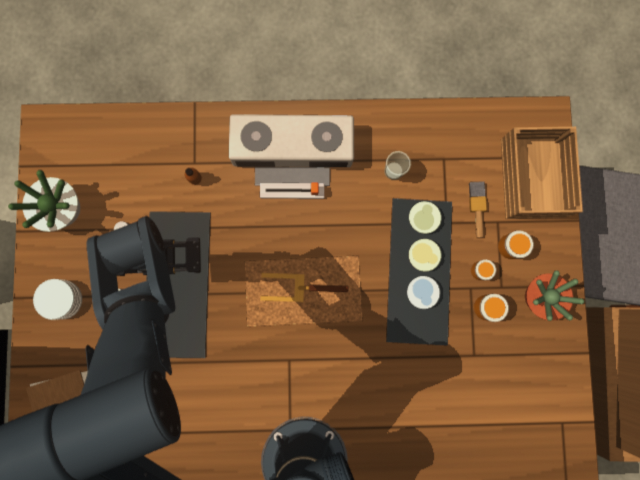

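View pics/t27c.png

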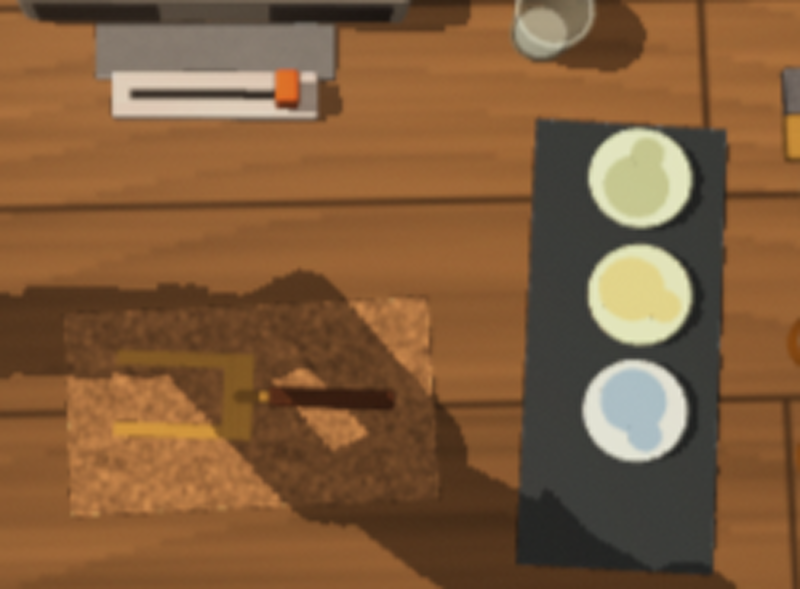

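View pics/s27.png

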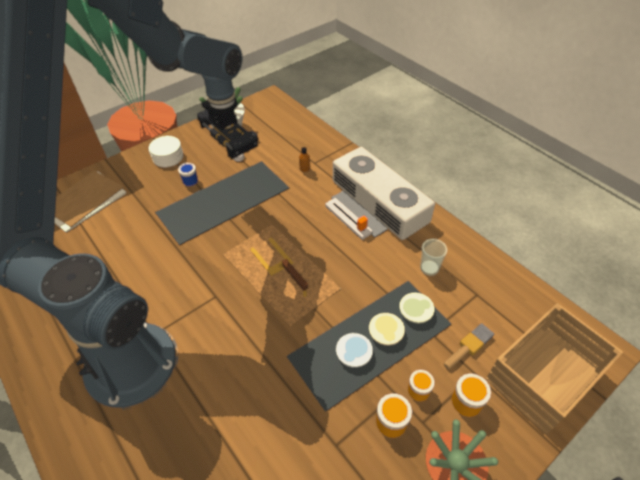

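Run:
```python
from rig import ticket
print(ticket.hand_in())
```

```text
the job is handed in; nothing more can be done
None
```

The job is done and handed in at about 50 s. There were three discs (pale green, cream and pale blue; no pink one). I lifted each with the fork and stood it on the right-hand board, which has the 52 mm gold jar beside it. I then laid the spatula back on its mat and pushed the blower's slide to the right.

- **Discs:** the last pictures show all three upright, centred at about (0.616, -0.331), (0.516, -0.326) and (0.419, -0.319). Their feet are well inside the board edges, with gaps of about 13–15 mm between plates.
- **Spatula:** handle and tines both lie over the mat.
- **Slide:** the grip sits at the right end of its track. The push force climbed to about 25 N with almost no further movement, so I took it to be at the end stop.
- **Other objects:** I saw nothing else moved, and the gripper is clear of everything.
- **Disagreements:** no check failed. Early on, the top camera put the tine tips 3–5 mm from where the arm's pose predicted, and I corrected for that before sliding under each disc.

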